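# Load the holding drawer and start it

### The arm

A 7-joint arm with a two-finger parallel gripper is mounted at the origin on the work surface. World frame = base frame: x ahead of the robot, y to its left, z up, the work surface at z = 0. Lengths are in mm, angles in rad, forces in N, time in s.
With the tool pointing down it reaches from about 400 to 875 mm from the base axis. Payload 4.4 kg.
Tool frame: the origin (TCP) lies at the very end of the fingers, on their centre line; the grasp point (between the pads) lies 19 mm behind it; z points along the fingers, y is the direction in which the jaws open and shut (so a half turn about z gives the same grasp; the last joint's range is limited). The gripper opens to 85 mm and grips with 20 to 120 N. Pads are 22 mm wide; open, the fingers measure 114 mm over their backs; the gripper's body (76 mm by 85 mm) begins 54 mm behind the grasp point. The pads swing forward as they close: fully open they stand 13 mm farther back than shut.
Start: joints at [-1.254, 0.628, 0.038, 1.517, -0.027, 0.996, -0.02], TCP at [242.764, 602.979, 202.613] pointing down, gripper open.
Joint ranges: [-3.06, 3.06], [-0.37, 2.12], [-1.25, 1.32], [0.18, 2.47], [-1.1, 4.24], [0.23, 1.98], [-2.94, 2.94]. Speed limits (rad/s): [2.57, 2.57, 3.14, 3.14, 3.14, 3.14, 3.14].

### API

Orientations are given as [roll, pitch, yaw] about the fixed x, y, z axes, in that order (R = Rz(yaw) Ry(pitch) Rx(roll)).
In Python, from cell import ctrl gives the robot as it stands.
- The arm moves only by the shell command python3 -m pendant 'ROWS'. ROWS is JSON, a list of rows, each a list of 7 numbers: the shift along the world's x, y, z in m, then the turn, a rotation vector about the world's x, y, z in rad, then the opening, from -1 (shut) to 1 (fully open). A call has 1 to 8 rows; each row is the pose to reach, as a shift and turn from the pose commanded when the call began; what a row does not reach only later rows make up. A row lasts 1/10 s, in which the tool goes at most 50 mm and 8.59 degrees, less where a joint would pass 70% of its speed; a pose out of reach is approached as far as the arm can. A call with a gripper value outside its range is refused whole. The fingers move at their own pace and stop on an object; the grip force is fixed at half the most. Time passes only in rows, so rows that repeat a pose let the fingers close. It gives the time, the measured TCP pose, the force and the opening at its end, in the units of the state.
- ctrl.read_state(): the state, without advancing time (a new reading comes with each control period).
- ctrl.get_image(name): name is "scene" or "top" or "wrist"; returns the picture (400x640x3 uint8, blue, green, red); there is no depth.
- ctrl.get_calibration(name): a dict with "fx", "fy", "cx", "cy" (pixels), "dist_coeffs" ([k1, k2, p1, p2, k3] as OpenCV has them; the pictures are not rectified), "R" (3x3) and "t" (3): a world point X has camera coordinates R X + t. Camera axes: x right, y down, z forward; pixel columns grow to the right and rows downward; lengths in mm; the calibration is good to about 2 mm. A picture is of the moment at which its call begins: read the wrist's pose just before it. get_calibration takes no time and is no camera call; for the wrist camera it gives the pose at the moment of the call.
- ctrl.finish_job(): hands the job in, once; it reports no verdict.
The state is a dict: "clock": time; "qpos": joint angles; "qd": joint speeds; "tau": joint torques, N m; "eef_pos": TCP position; "tool_rot": TCP orientation; "force": force on the tool from outside, world axes, zero at the start; "torque": the same for the moment, N m; "width": finger opening in mm.
Only numpy, scipy, OpenCV 4.12 (cv2) and the standard library are available. Lean on these libraries where they do the work, as an engineer would, in place of code of your own. Each camera call takes 0.05 s, during which the arm holds its last target. There are 200 camera calls.

### The job

Pull the holding drawer open, set the lidded ramekin down upright on the drawer's floor without dropping it, and push the drawer fully shut. Then start the heating: press the green button on the sloped control panel all the way down for a moment and let it spring back. Do not press start before the drawer is shut, leave the red button alone, and do not knock or shift the bottle, the jar or the metal mug.

Things in the scene. Friction and masses are not known exactly. Their poses are not given: they have to be found in the camera images.
- cabinet: Holding-drawer cabinet, bare metal, fixed to the bench, 220 (x, incl. drawer front) x 200 (y) x 110 (z) mm. Origin: centre of its underside, on the bench. Its own +x points from the drawer front to the back, z up; the drawer slides out along its -x. The front opening of the casing lies 95 mm from the origin towards -x. Stands left or right of the control unit, yaw within 9 degrees.
- cabinet_drawer0 (a joint): Drawer opening in m: 0 shut, grows as it is pulled out towards the cabinet's -x, stop at 0.150. Light friction (about 1 N), stays where it is left; may start slightly ajar (up to 0.02).
- cabinet_drawer0_handle (a point): Middle of the dark drawer handle: a round bar 11 mm thick, 100 mm long along the cabinet's y, standing 35 mm in front of the grey drawer front (centre line to face, 29 mm clear gap), 72 mm above the bench. Two 8 mm standoffs join it to the front 42 mm either side of the middle. The drawer front's top edge is 26 mm, the cabinet's top 38 mm above the bar's centre.
- drawer_floor (a point): Centre of the drawer's inner floor (upper surface, 22 mm above the bench), moves with the drawer, axes as the cabinet's. The inside reaches 88 mm either way along x and 81 mm either way along y from here; the side walls are 6 mm thick and rise 66 mm above the floor, the front panel rises 76 mm. With the drawer pulled out by d, the floor is uncovered from x = -88 mm to about x = d - 93 mm.
- ramekin_center (a point): Centre (half-way up) of the small white ceramic ramekin with a flat terracotta-brown lid, loose, upright on the bench: round, 54 mm across, 55 mm high overall (the lid is fixed on: top 8 mm, 50 mm across), about 0.18 kg. z is its upright axis. It stands in front of the control unit between the bottle and the jar.
- pod: Control unit, bare metal, fixed to the bench, 230 (x) x 170 (y) mm, 143 mm high at the back. Origin on the bench, 134 mm behind its front edge; +x points to the back, z up. Its front panel slopes 40 degrees from level, facing up and towards the robot (-x). A dark brow plate 4 mm thick and 150 mm wide stands 45 mm out, square to the panel, its near face 30 mm up-slope of the button centres, so that the buttons cannot be reached straight from above: tilt the tool.
- start_top (a point): Centre of the top face of the green start button: 28 mm across, in a white collar 44 mm across, on the sloped panel. The point's z axis is the outward normal of the button (40 degrees from vertical, towards the robot); press along -z. It stands left or right of the red button, 68 mm from centre to centre; as built the face is 109 mm above the bench.
- start (a joint): Travel of the green button in m: 0 out, 0.006 fully down; a spring returns it. 1.5 N to start moving it, 5 N at the bottom.
- stop_top (a point): Centre of the top face of the red stop button, of the same make; not to be pressed.
- stop (a joint): Travel of the red button in m: 0 out, 0.006 fully down.
- bottle: Amber bottle, loose bystander, 50 mm across, 130 mm high, origin at the centre of its underside. 80 mm from the ramekin, centre to centre.
- jar: Blue jar with a metal cap, loose bystander, 52 mm across, 85 mm high, origin at the centre of its underside. 80 mm from the ramekin on the side away from the bottle.
- jug: Metal mug, loose bystander, 64 mm across, 80 mm high, with a side handle, standing about the middle of the cabinet's top (its near side at least 75 mm behind the drawer front); origin at the centre of its underside.
- ramekin: The same ramekin; origin at the centre of its underside.
There are look-alikes about, which are no part of the job. Of the things shaped like the ramekin, the white one is meant.

How it is judged (in metres and radians):
On the way, in this order (a step that is already met when the one before it is completed fails the run):
1. the drawer is pulled open (more than 60 mm) (value of joint cabinet_drawer0 above 0.06 m), for 0.1 s.
2. the ramekin stands upright on the floor of the open drawer, let go (value of joint cabinet_drawer0 above 0.05 m and x of ramekin_center in the frame of drawer_floor between -0.065 and 0.065 m and y of ramekin_center in the frame of drawer_floor between -0.058 and 0.058 m and z of ramekin_center in the frame of drawer_floor between 0.022 and 0.034 m and angle between ramekin_center's own z axis and vertical below 0.15 rad and contact force between the fingers and ramekin below 0.1 N), for 0.2 s.
3. the drawer is shut with the ramekin in it (value of joint cabinet_drawer0 below 0.006 m and x of ramekin_center in the frame of drawer_floor between -0.065 and 0.065 m and y of ramekin_center in the frame of drawer_floor between -0.058 and 0.058 m and z of ramekin_center in the frame of drawer_floor between 0.022 and 0.034 m and angle between ramekin_center's own z axis and vertical below 0.15 rad), for 0.2 s.
4. the green button is held fully down (value of joint start above 0.005 m), for 0.15 s.
At the end, for the whole second after the job is handed in: The drawer is shut to within 6 mm; the ramekin stands upright (within 0.15 rad) and at rest on its floor; the green button has been pressed (beyond 5 of its 6 mm) after that and has sprung back; the red one is out too (all of step 3 and value of joint each of start, stop below 0.0015 m and linear speed of ramekin below 0.02 m/s); the robot touches nothing.
It fails at once if the red button is pressed (more than 2 mm) (value of joint stop above 0.002 m).
It fails at once if the green button is pressed while the drawer is open (value of joint start above 0.003 m and value of joint cabinet_drawer0 above 0.01 m).
It fails at once if the ramekin is tipped over (angle between ramekin_center's own z axis and vertical above 0.7 rad).
It fails at once if the ramekin is dropped (falls free faster than 0.6 m/s) (linear speed of ramekin above 0.6 m/s and contact force between the fingers and ramekin below 0.1 N).
It fails at once if the bottle, the jar or the metal mug is pushed more than 20 mm or tipped (distance of any of bottle, jar, jug from where it was at the start of the episode above 0.02 m or angle between any of bottle, jar, jug's own z axis and vertical above 0.35 rad).
It also fails if it takes over 72 s, if anything falls off the work surface, if the arm or the gripper's body presses on something with over 40 N, if the wrist force passes 120 N, or if a joint passes its speed limit or range.

## Working session

There is one attempt and no reset: what is moved stays moved. The work goes in short steps, Python scripts to look and compute and a shell command to move; the robot and the scene stay as the last step left them, time stands still between calls to the robot, and variables do not carry over. Pictures are saved under pics/ and viewed, about 8 in all and at most 12, crops included, and the job is handed in when it is done.

```bash
ls; mkdir -p pics
cat > h.py <<'E'
import numpy as np, cv2
from cell import ctrl
def cal(n):
    c=ctrl.get_calibration(n); K=np.array([[c['fx'],0,c['cx']],[0,c['fy'],c['cy']],[0,0,1.]])
    return K,np.array(c['dist_coeffs'],float),np.array(c['R'],float),np.array(c['t'],float).ravel()
def ray(c,px):
    K,d,R,t=c; u=cv2.undistortPoints(np.array([[px]],float),K,d)[0,0]
    return -R.T@t, R.T@np.array([u[0],u[1],1.])
def plane(c,px,z):
    o,v=ray(c,px); return o+v*(z-o[2])/v[2]
def tri(c1,p1,c2,p2):
    (o1,v1),(o2,v2)=ray(c1,p1),ray(c2,p2); v1/=np.linalg.norm(v1); v2/=np.linalg.norm(v2)
    s=np.linalg.lstsq(np.c_[v1,-v2],o2-o1,rcond=None)[0]; a,b=o1+s[0]*v1,o2+s[1]*v2
    return (a+b)/2,np.linalg.norm(a-b)
def proj(c,X):
    K,d,R,t=c; return cv2.projectPoints(np.array([X],float),cv2.Rodrigues(R)[0],t,K,d)[0].ravel()
E
python3 - <<'E'
from h import *
import json
ims=[]
for n in("scene","top"):
    im=ctrl.get_image(n); cv2.imwrite(f'pics/{n}0.png',im); c=cal(n); print(n,-c[2].T@c[3],c[2][2])
im=ctrl.get_image('wrist');cv2.imwrite('pics/wrist0.png',im)
s=ctrl.read_state();print(s)
c=cal('wrist');print(c[0],-c[2].T@c[3],c[2])
E
```

```text
pics
scene [1398.91930044  202.01941178  791.36590774] [-0.72468476 -0.216783   -0.6540926 ]
top [431.323623   -36.33042575 949.00430514] [ 0.19873438  0.02637279 -0.97969849]
{'clock': 0.15, 'qpos': array([-1.25382343,  0.62913028,  0.0384683 ,  1.51812533, -0.02699834,
        0.99628898, -0.02000272]), 'qd': array([ 0.00070153, -0.00269813,  0.00141077, -0.00393222,  0.00157925,
       -0.00062354, -0.00135132]), 'tau': array([ 1.74765737e-03, -5.63797724e+01,  1.22783203e+00, -1.93648821e+01,
        1.12098237e-02,  7.47201528e-03, -1.44681979e-05]), 'eef_pos': array([242.56366818, 602.50048728, 201.90706791]), 'tool_rot': array([-3.14015925e+00,  1.92203136e-05,  2.75880215e+00]), 'force': array([-0.2052519 ,  0.09627333,  0.57347724]), 'torque': array([-0.03399434, -0.01962104,  0.02722582]), 'width': 85.38601228039187}
[[321.5215299    0.         316.84466427]
 [  0.         321.5215299  199.71390931]
 [  0.           0.           1.        ]] [178.11436696 627.50224522 374.82878271] [[ 0.373741    0.92753196 -0.00146139]
 [ 0.89326534 -0.35950836  0.26987178]
 [ 0.24978932 -0.10216756 -0.96289516]]
```

View pics/scene0.png

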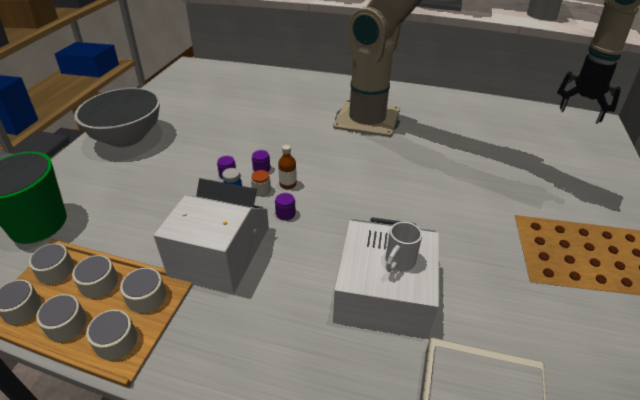

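View pics/top0.png

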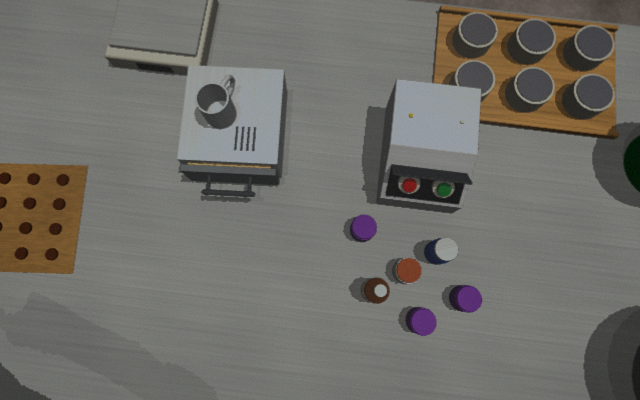

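The top view shows the lid at (407,271), bottle (376,291), jar (441,251) and purple look-alikes around them. The green button is at (444,189) with red to its left at (410,185), and the drawer handle is at (230,191). In the scene view the lid is at (261,176).

```bash
cat >> h.py <<'E'
def blobs(im,lo,hi,box=None,amin=15):
    m=cv2.inRange(cv2.cvtColor(im,cv2.COLOR_BGR2HSV),np.array(lo),np.array(hi))
    if box: x0,y0,x1,y1=box; k=np.zeros_like(m); k[y0:y1,x0:x1]=255; m&=k
    n,l,s,c=cv2.connectedComponentsWithStats(m)
    return [(c[i].round(1),s[i]) for i in sorted(range(1,n),key=lambda i:-s[i,4]) if s[i,4]>=amin]
E
python3 - <<'E'
from h import *
T=cv2.imread('pics/top0.png');S=cv2.imread('pics/scene0.png');ct,cs=cal('top'),cal('scene')
lt=blobs(T,(3,120,90),(14,255,255),(390,255,425,290));ls=blobs(S,(3,120,90),(14,255,255),(245,165,275,190))
print(lt[:2],ls[:2]); print('lid',tri(ct,lt[0][0],cs,ls[0][0]),plane(ct,lt[0][0],55))
g=blobs(T,(45,100,40),(80,255,255),(425,175,460,205));r=blobs(T,(0,150,80),(6,255,255),(395,170,425,200))
print(g[:2],r[:2]);G,R=plane(ct,g[0][0],109),plane(ct,r[0][0],109);print('G',G,'R',R,np.linalg.norm(G-R))
h=blobs(T,(0,0,0),(179,255,50),(198,178,260,200));print(h[:3])
for p in[(206,191),(253,193),(230,192)]:print('h',plane(ct,p,72))
# cabinet top corners z110
for p in[(194,67),(285,70),(278,165),(179,160)]:print('cab',plane(ct,p,110))
for p in[(376,291)]:print('bottle',plane(ct,(381,291),130))
print('jar',plane(ct,(447,250),85))
# enlarge crops
a=cv2.resize(T[140:215,165:300],None,fx=5,fy=5,interpolation=2);b=cv2.resize(T[140:215,360:495],None,fx=5,fy=5,interpolation=2)
cv2.imwrite('pics/crop1.png',cv2.resize(np.vstack([a,b]),None,fx=.8,fy=.8))
E
```

```text
[(array([408.7, 269.8]), array([397, 258,  24,  24, 450], dtype=int32))] [(array([259.8, 175.2]), array([252, 170,  17,  11, 151], dtype=int32))]
lid (array([ 492.43115555, -213.78333601,   54.49989218]), np.float64(0.1459063713008077)) [ 492.37660518 -213.61247374   55.        ]
[(array([443.6, 189.2]), array([437, 183,  14,  13, 145], dtype=int32))] [(array([409.3, 185.9]), array([403, 181,  13,  11, 112], dtype=int32))]
G [ 653.59774797 -257.52170813  109.        ] R [ 651.68781767 -190.09579671  109.        ] 67.45295667691568
[(array([230.1, 179.9]), array([209, 178,  40,   6, 181], dtype=int32)), (array([255. , 180.5]), array([251, 178,   9,   6,  54], dtype=int32)), (array([202.8, 179.1]), array([198, 178,  10,   4,  32], dtype=int32))]
h [597.68392883 216.00679852  72.        ]
h [605.78557063 119.68191719  72.        ]
h [601.86671001 166.8084686   72.        ]
cab [848.22180652 276.84609738 110.        ]
cab [865.6237181   87.80857134 110.        ]
cab [660.8446585   72.54004277 110.        ]
cab [646.00455387 269.64759124 110.        ]
bottle [ 442.5735099  -151.75749356  130.        ]
jar [ 538.28281511 -279.02160053   85.        ]
```

View pics/crop1.png

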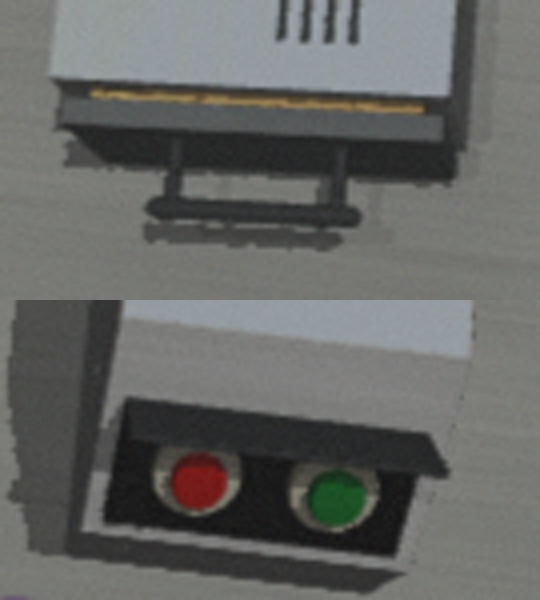

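The lid triangulates to z 54.5 at (492,-214), and bottle and jar are each 80 mm from it. The buttons are 67.5 mm apart, and the cabinet yaw is about 0.075. Next I move above the handle and measure from close by.

```bash
python3 -m pendant '[[0.03,-0.036,0.01,0,0,-0.14,-0.2],[0.06,-0.072,0.01,0,0,-0.28,-0.2],[0.09,-0.108,0.01,0,0,-0.42,-0.2],[0.12,-0.144,0.01,0,0,-0.56,-0.2],[0.15,-0.18,0.01,0,0,-0.7,-0.2],[0.18,-0.216,0.01,0,0,-0.84,-0.2],[0.2,-0.24,0.01,0,0,-0.98,-0.2],[0.22,-0.264,0.01,0,0,-1.11,-0.2]]'
python3 -m pendant '[[0.03,-0.035,0,0,0,0,-0.2],[0.06,-0.07,0,0,0,0,-0.2],[0.08,-0.105,0,0,0,0,-0.2],[0.09,-0.14,0,0,0,0,-0.2],[0.1,-0.17,0,0,0,0,-0.2],[0.1,-0.17,0,0,0,0,-0.2],[0.1,-0.17,0,0,0,0,-0.2]]'
python3 - <<'E'
from h import *
c=cal('wrist');im=ctrl.get_image('wrist');cv2.imwrite('pics/w1.png',im);s=ctrl.read_state()
print(s['clock'],s['eef_pos'],s['tool_rot'],s['width'],s['qpos'])
np.savez('w1.npz',K=c[0],d=c[1],R=c[2],t=c[3])
print(proj(c,[602,168,72]))
E
```

```text
clock: 0.95
eef_pos: [463.7, 337.2, 212.6]
tool_rot: [-3.141, 0.0, 1.642]
force: [0.3, 0.0, 0.2]
width: 34.4
clock: 1.65
eef_pos: [562.7, 168.4, 212.4]
tool_rot: [-3.141, -0.0, 1.647]
force: [-0.5, 0.3, 0.6]
width: 34.1
1.7 [562.34329625 169.97449162 212.35784939] [-3.14087912e+00 -1.00722490e-03  1.64937450e+00] 34.27986376139857 [-0.56283909  0.54790796  0.34907227  1.69290628 -0.22374444  0.94062451
 -0.04962599]
[357.32010136 183.63090324]
```

View pics/w1.png

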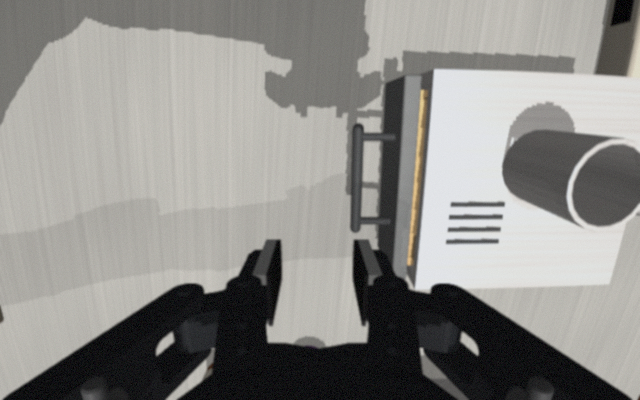

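The wrist view shows the handle bar from (359,124) to (355,232), middle about (357,178), with a clear gap behind it.

Run:
```python
from h import *
z=np.load('w1.npz');c=(z['K'],z['d'],z['R'],z['t']);ct=cal('top')
for a,b in[((202.5,191.8),(359,126)),((254.5,193.7),(355,230)),((228.5,192.7),(357,178))]:print(tri(ct,a,c,b))
for p in((359,126),(355,230)):print(plane(c,p,72))
# cabinet top front edge, wrist
for p in((434,70),(414,287)):print('cab',plane(c,p,110))
for p in((406,78),(400,262)):print('front top',plane(c,p,98))
```

```text
(array([597.15689509, 224.23427256,  66.78627598]), np.float64(2.132857894609438))
(array([605.60227741, 117.1168011 ,  67.88114   ]), np.float64(0.12463610021037898))
(array([602.13350726, 171.83028148,  62.47288371]), np.float64(0.5456977094005848))
[597.53758501 224.24667762  72.        ]
[605.02950508 118.6491016   72.        ]
cab [648.87522814 275.40802909 110.        ]
cab [663.21072455  78.08288812 110.        ]
front top [629.8476785  268.48024543  98.        ]
front top [649.21428443  98.05643205  98.        ]
```

```bash
python3 -m pendant '[[0.039,0.001,-0.02,0,0,0,-0.4],[0.039,0.001,-0.05,0,0,0,-0.4],[0.039,0.001,-0.08,0,0,0,-0.4],[0.039,0.001,-0.1,0,0,0,-0.4],[0.039,0.001,-0.12,0,0,0,-0.4],[0.039,0.001,-0.14,0,0,0,-0.4],[0.039,0.001,-0.16,0,0,0,-0.4],[0.039,0.001,-0.16,0,0,0,-0.4]]'
python3 -m pendant '[[0,0,0,0,0,0,-1],[0,0,0,0,0,0,-1],[0,0,0,0,0,0,-1],[0,0,0,0,0,0,-1]]'
```

```text
clock: 2.5
eef_pos: [598.7, 171.9, 49.7]
tool_rot: [-3.136, -0.0, 1.652]
force: [-0.4, -0.2, 0.1]
width: 25.5
clock: 2.9
eef_pos: [602.3, 170.2, 53.5]
tool_rot: [3.14, -0.0, 1.649]
force: [-0.5, -0.3, -0.5]
width: 0.1
```

The fingers closed on nothing (width 0.1), so I look from the wrist.

Run:
```python
from h import *
im=ctrl.get_image('wrist');t=ctrl.get_image('top')
s=ctrl.read_state();print(s['eef_pos'],s['tool_rot'],s['width'],s['force'])
cv2.imwrite('pics/w2.png',np.hstack([cv2.resize(im[:,160:560],(400,400)),cv2.resize(t[120:240,160:280],(400,400))]))
```

```text
[602.09913738 170.08626146  53.20154823] [ 3.14066954e+00 -3.22628537e-04  1.64869799e+00] 0.2039618206879328 [-0.23968985  0.39437999 -0.6078343 ]
```

View pics/w2.png

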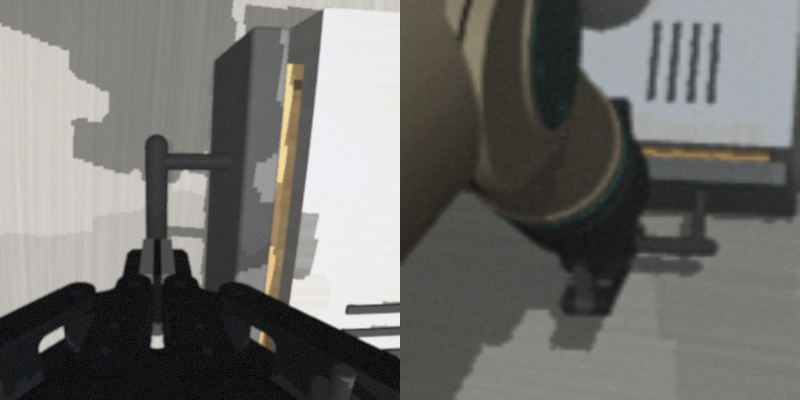

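Run:
```python
from h import *
c=cal('wrist');e=ctrl.read_state()['eef_pos']
for X in(e,e+[0,0,19],[597.5,222,72],[597.5,222,60],[597.5,222,45],[602,170,72],[602,170,45]):
    p=proj(c,X);print(np.round(X),p.round(), 'crop',(p-[160,0]).round())
im=cv2.imread('pics/w2.png');cv2.imwrite('pics/w3.png',cv2.resize(im[120:370,90:240],None,fx=4,fy=4,interpolation=2)[:600])
```

```text
[602. 170.  53.] [319. 232.] crop [159. 232.]
[602. 170.  72.] [319. 245.] crop [159. 245.]
[598. 222.  72.] [318. 144.] crop [158. 144.]
[598. 222.  60.] [318. 142.] crop [158. 142.]
[598. 222.  45.] [318. 139.] crop [158. 139.]
[602 170  72] [319. 245.] crop [159. 245.]
[602 170  45] [319. 227.] crop [159. 227.]
```

View pics/w3.png

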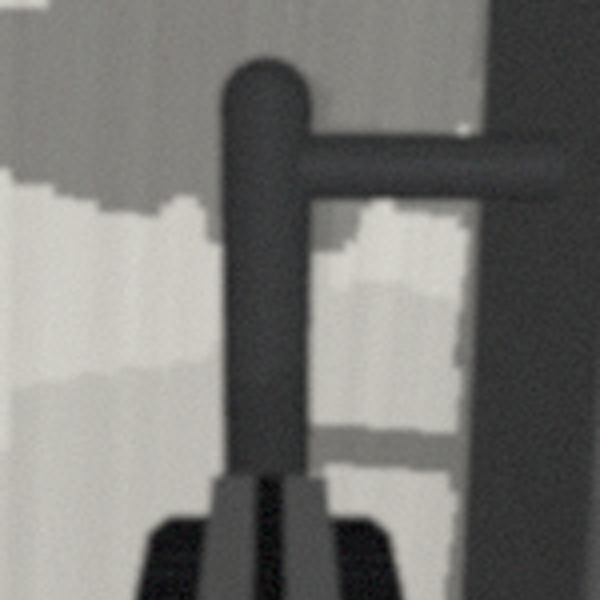

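Run:
```python
from h import *
c=cal('wrist');z=np.load('w1.npz');c1=(z['K'],z['d'],z['R'],z['t'])
for zz in(53,60,70,80,90):print(zz,proj(c,[601,181,zz]).round(),proj(c,[601-5.5,181,zz]).round(),proj(c,[601+5.5,181,zz]).round())
for a,b in[((359,127),(317,140))]:print(tri(c1,a,c,b))
# standoff: left standoff centreline meets bar
print(tri(c1,(360,136),c,(317,161)))
e=ctrl.read_state();print(e['eef_pos'],e['width'],e['force'])
```

```text
53 [318. 214.] [309. 213.] [328. 214.]
60 [319. 218.] [308. 217.] [329. 218.]
70 [319. 224.] [308. 223.] [329. 225.]
80 [319. 231.] [307. 230.] [330. 232.]
90 [319. 239.] [307. 238.] [331. 240.]
(array([596.93302338, 223.83035991,  76.31950623]), np.float64(0.7401014664546146))
(array([597.47097789, 215.97065206,  86.593649  ]), np.float64(0.1636950772043478))
[602.09913738 170.08626146  53.20154823] 0.2039618206879328 [-0.23968985  0.39437999 -0.6078343 ]
```

```bash
python3 -m pendant '[[-0.01,-0.001,0,0,0,0,-1],[-0.02,-0.0015,0,0,0,0,-1],[-0.03,-0.002,0,0,0,0,-1],[-0.03,-0.002,0,0,0,0,-1]]'
python3 - <<'E'
from h import *
im=ctrl.get_image('wrist');t=ctrl.get_image('top')
s=ctrl.read_state();print(s['eef_pos'],s['width'],s['force'])
cv2.imwrite('pics/w4.png',np.hstack([cv2.resize(im[100:300,220:420],(400,400)),cv2.resize(t[120:240,160:280],(400,400))]))
E
```

```text
clock: 3.4
eef_pos: [569.3, 168.1, 52.5]
tool_rot: [-3.139, -0.0, 1.649]
force: [0.0, 0.8, 0.1]
width: -0.3
[571.64879411 168.14785256  52.8087416 ] 0.38247718607847525 [-0.88027726  0.36445661 -0.33465129]
```

View pics/w4.png

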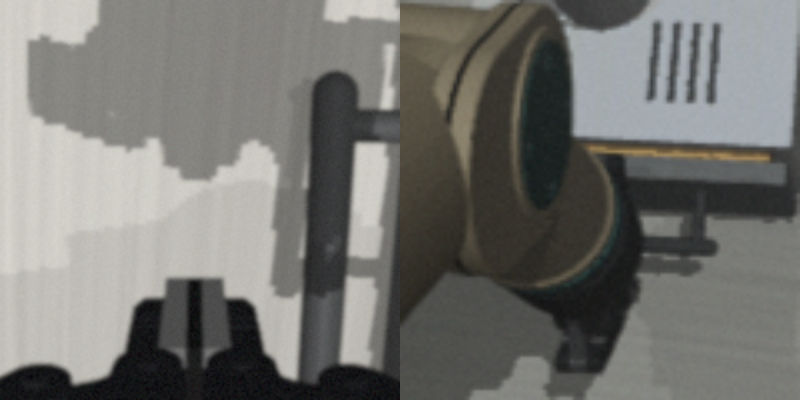

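Nothing moved: the fingers had closed above the bar, so the tips are higher than I assumed. I probe down onto the bar in small steps to find the tip height.

```bash
python3 -m pendant '[[0.015,0.001,0,0,0,0,-1],[0.03,0.002,0,0,0,0,-1],[0.03,0.002,-0.004,0,0,0,-1],[0.03,0.002,-0.004,0,0,0,-1]]' | egrep 'eef|for'
python3 -m pendant '[[0,0,-0.003,0,0,0,-1],[0,0,-0.003,0,0,0,-1]]'| egrep 'eef|for'
python3 -m pendant '[[0,0,-0.003,0,0,0,-1],[0,0,-0.003,0,0,0,-1]]'| egrep 'eef|for'
python3 -m pendant '[[0,0,-0.003,0,0,0,-1],[0,0,-0.003,0,0,0,-1]]'| egrep 'eef|for'
```

```text
eef_pos: [602.9, 169.8, 48.9]
force: [1.1, 0.3, 2.2]
eef_pos: [604.7, 170.0, 48.6]
force: [0.4, -0.1, 15.7]
eef_pos: [607.6, 170.3, 48.3]
force: [0.6, -0.9, 29.1]
eef_pos: [610.3, 170.5, 48.1]
force: [-0.7, -1.6, 42.2]
```

```bash
python3 -m pendant '[[-0.008,0,0.02,0,0,0,-1],[-0.008,0,0.04,0,0,0,-0.4],[-0.008,0,0.04,0,0,0,-0.4]]'
python3 - <<'E'
from h import *
z=np.load('w1.npz');c=(z['K'],z['d'],z['R'],z['t'])
e=np.array([562.3,170,212.4]);x=np.array([-.078,.997,0])
for up in(0,8,19,30,40,50):
    for a in(0,11):
        X=e+x*a+[0,0,up];print(up,a,'depth',(c[2]@X+c[3])[2].round(1),'row',proj(c,X)[1].round(1))
E
```

```text
clock: 4.8
eef_pos: [594.7, 170.4, 81.9]
tool_rot: [3.138, -0.001, 1.649]
force: [0.3, 0.2, -0.6]
width: 25.0
0 0 depth 184.4 row 229.3
0 11 depth 181.4 row 211.1
8 0 depth 176.7 row 234.6
8 11 depth 173.7 row 215.6
19 0 depth 166.1 row 242.5
19 11 depth 163.1 row 222.4
30 0 depth 155.5 row 251.5
30 11 depth 152.6 row 230.3
40 0 depth 145.9 row 260.8
40 11 depth 142.9 row 238.4
50 0 depth 136.3 row 271.4
50 11 depth 133.3 row 247.7
```

Two cues agree that the real fingertips end about 29 mm short of the stated TCP: contact at 49 under a 77.5 bar top, and the image depth of the pads. I use that offset and regrip lower.

```bash
python3 -m pendant '[[0.007,0.001,0,0,0,0,-0.4],[0.007,0.001,-0.02,0,0,0,-0.4],[0.007,0.001,-0.04,0,0,0,-0.4],[0.007,0.001,-0.055,0,0,0,-0.4],[0.007,0.001,-0.055,0,0,0,-0.4]]'
python3 -m pendant '[[0,0,0,0,0,0,-1],[0,0,0,0,0,0,-1],[0,0,0,0,0,0,-1],[0,0,0,0,0,0,-1]]'
```

```text
clock: 5.3
eef_pos: [600.8, 170.8, 23.3]
tool_rot: [-3.141, 0.0, 1.648]
force: [0.6, -0.7, -0.8]
width: 25.6
clock: 5.7
eef_pos: [600.3, 170.7, 24.0]
tool_rot: [-3.141, 0.0, 1.649]
force: [1.4, -0.3, -3.4]
width: 9.0
```

```bash
python3 -m pendant '[[-0.015,-0.0011,0,0,0,0,-1],[-0.035,-0.0026,0,0,0,0,-1],[-0.055,-0.0041,0,0,0,0,-1],[-0.075,-0.0056,0,0,0,0,-1],[-0.095,-0.0071,0,0,0,0,-1],[-0.115,-0.0086,0,0,0,0,-1],[-0.13,-0.0098,0,0,0,0,-1],[-0.13,-0.0098,0,0,0,0,-1]]'
python3 -m pendant '[[0,0,0,0,0,0,-0.4],[0,0,0,0,0,0,-0.4],[0,0,0.04,0,0,0,-0.4],[0,0,0.08,0,0,0,-0.4],[0,0,0.12,0,0,0,0],[0,-0.04,0.17,0,0,0,1],[0,-0.09,0.19,0,0,0,1],[0,-0.14,0.19,0,0,0,1]]'
python3 - <<'E'
from h import *
t=ctrl.get_image('top');cv2.imwrite('pics/top1.png',cv2.resize(t[120:340,120:500],None,fx=2,fy=2));cv2.imwrite('pics/top1full.png',t)
E
```

```text
clock: 6.5
eef_pos: [466.6, 160.3, 24.0]
tool_rot: [-3.135, 0.001, 1.649]
force: [-1.7, -2.2, -7.3]
width: 9.0
clock: 7.3
eef_pos: [474.5, 35.9, 216.6]
tool_rot: [3.132, -0.001, 1.652]
force: [1.2, -1.1, -1.5]
width: 81.7
```

View pics/top1.png

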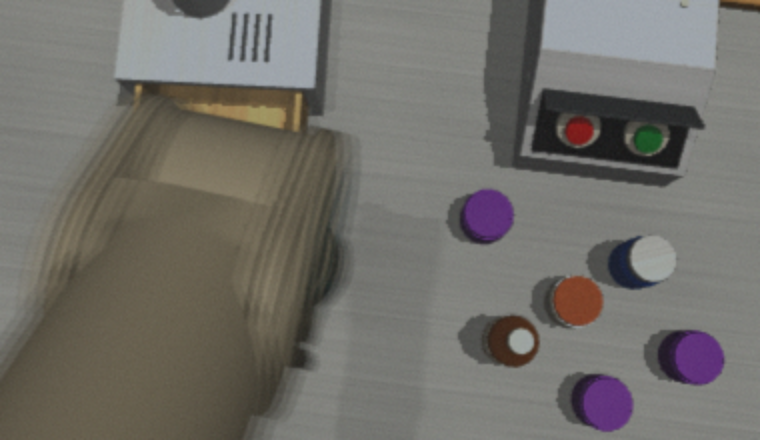

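The drawer is open. The lid, bottle, jar and look-alikes stand where they were.

```bash
python3 -m pendant '[[0.003,-0.04,0,0,0,0.1,1],[0.006,-0.08,0,0,0,0.2,1],[0.009,-0.12,0,0,0,0.3,1],[0.012,-0.16,-0.01,0,0,0.4,1],[0.015,-0.2,-0.02,0,0,0.5,1],[0.018,-0.235,-0.03,0,0,0.565,1],[0.018,-0.247,-0.04,0,0,0.565,1],[0.018,-0.247,-0.04,0,0,0.565,1]]'
python3 - <<'E'
from h import *
t=ctrl.get_image('top');cv2.imwrite('pics/top2.png',t);c=cal('wrist');im=ctrl.get_image('wrist');s=ctrl.read_state()
print(s['eef_pos'],s['tool_rot'],s['width']);cv2.imwrite('pics/w5.png',im);np.savez('w5.npz',K=c[0],d=c[1],R=c[2],t=c[3])
b=blobs(im,(3,120,60),(14,255,255),None,100);print(b[:3]);print('lid',plane(c,b[0][0],55),'exp px',proj(c,[492.4,-213.7,55]))
for n,X in dict(bottle=[442.6,-151.8,130],jar=[538.3,-279,85],tip=[*s['eef_pos'][:2],s['eef_pos'][2]+42]).items():print(n,proj(c,X).round())
ct=cal('top');g=cv2.cvtColor(t,cv2.COLOR_BGR2GRAY)
a=cv2.resize(t[150:270,160:280],(400,400),interpolation=2);cv2.imwrite('pics/v6.png',np.hstack([cv2.resize(im,(640,400)),a])[:, :1040])
cv2.imwrite('pics/v6.png',cv2.resize(cv2.imread('pics/v6.png'),(800,308)))
E
```

```text
clock: 8.15
eef_pos: [488.2, -213.1, 171.9]
tool_rot: [-3.14, -0.0, 2.209]
force: [0.1, -0.1, -0.8]
width: 85.4
[ 489.13563897 -209.63040419  172.81942161] [ 3.14104031e+00 -1.03516752e-03  2.21391867e+00] 85.24520972362832
[(array([320.9, 190.4]), array([ 296,  165,   51,   52, 2065], dtype=int32)), (array([319.8, 102.2]), array([ 291,   70,   60,   62, 1625], dtype=int32))]
lid [ 492.87259221 -212.52834588   55.        ] exp px [319.73843378 191.08489339]
bottle [316. 100.]
jar [317. 284.]
tip [322. 266.]
```

View pics/v6.png

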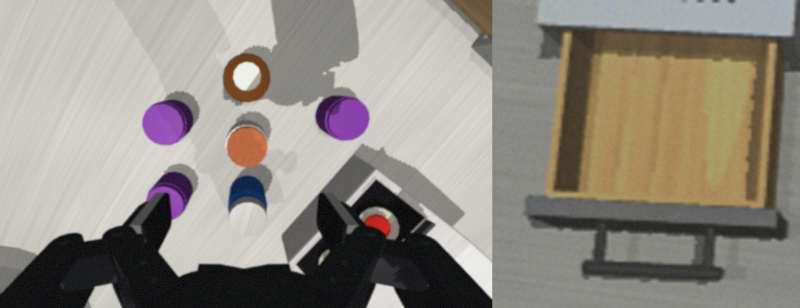

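The wrist view shows the white-bodied lidded ramekin centred between bottle and jar, with both fingers' paths clear. The drawer is fully visible and open. I descend in stages.

```bash
python3 -m pendant '[[0.002,-0.002,-0.03,0,0,0,1],[0.002,-0.002,-0.06,0,0,0,1],[0.002,-0.002,-0.08,0,0,0,1],[0.002,-0.002,-0.08,0,0,0,1],[0.002,-0.002,-0.08,0,0,0,1]]'
python3 - <<'E'
from h import *
P=[]
for i in range(3):
    c=cal('wrist');im=ctrl.get_image('wrist');s=ctrl.read_state();b=blobs(im,(3,120,60),(14,255,255),None,300)
    b=min(b,key=lambda q:abs(q[0]-proj(c,[492.5,-213.5,55])).sum());L=plane(c,b[0],55);print(s['eef_pos'],b[0],L);P.append(L-s['eef_pos'])
d=np.mean(P,0);print('move',d[:2]); print(b[1])
ct=cal('top')  # drawer: interior corners from top2 crop (scale 400/120; view scale .769)
q=lambda u,v:(160+(u-492)/.769*.3,150+v/.769*.3)
print('handle',plane(ct,q(585,268),72),plane(ct,q(722,272),72))
print('front inner top edge',plane(ct,q(548,196),98),plane(ct,q(765,206),98))
E
```

```text
clock: 8.75
eef_pos: [491.7, -211.5, 93.6]
tool_rot: [3.141, 0.0, 2.216]
force: [0.3, -0.6, 0.5]
width: 85.5
[ 492.0848388  -212.11510085   94.14142544] [318.7 215.2] [ 492.8252201  -213.12659144   55.        ]
[ 492.1635544  -212.52164927   94.3584387 ] [318.7 213.5] [ 492.64255616 -212.9161899    55.        ]
[ 492.07540828 -212.77988415   94.38136273] [318.9 212.8] [ 492.61058978 -212.89704025   55.        ]
move [ 0.58485485 -0.5077291 ]
[ 284  179   70   68 3705]
handle [467.34374622 212.13048685  72.        ] [477.80679718 106.01274471  72.        ]
front inner top edge [516.60068623 242.7807503   98.        ] [530.0519213   77.16621945  98.        ]
```

```bash
python3 -m pendant '[[0,0,-0.025,0,0,0,1],[0,0,-0.05,0,0,0,1],[0,0,-0.07,0,0,0,1],[0,0,-0.085,0,0,0,1],[0,0,-0.095,0,0,0,1],[0,0,-0.104,0,0,0,1],[0,0,-0.104,0,0,0,1]]'
python3 -m pendant '[[0,0,0,0,0,0,-1],[0,0,0,0,0,0,-1],[0,0,0,0,0,0,-1],[0,0,0,0,0,0,-1]]'
```

```text
clock: 9.6
eef_pos: [490.7, -212.8, -11.5]
tool_rot: [-3.141, -0.001, 2.214]
force: [0.2, -0.5, 0.1]
width: 85.3
clock: 10.0
eef_pos: [491.6, -213.1, -9.9]
tool_rot: [3.14, 0.001, 2.214]
force: [-1.1, 0.4, 6.0]
width: 52.1
```

Width 52, where the 11 mm bar had read 9, so it holds the 54 mm body. Lifting and carrying.

```bash
python3 -m pendant '[[0,0,0.01,0,0,0,-1],[0,0,0.03,0,0,0,-1],[0,0,0.06,0,0,0,-1],[0,0,0.09,0,0,0,-1],[0,0,0.12,0,0,0,-1],[0,0,0.15,0,0,0,-1],[0,0,0.165,0,0,0,-1],[0,0,0.165,0,0,0,-1]]'
python3 -m pendant '[[0.005,0.02,0,0,0,0.06,-1],[0.015,0.06,0,0,0,0.18,-1],[0.025,0.1,0,0,0,0.3,-1],[0.035,0.14,0,0,0,0.42,-1],[0.045,0.18,0,0,0,0.54,-1],[0.055,0.22,0,0,0,0.66,-1],[0.065,0.26,0,0,0,0.78,-1],[0.075,0.3,0,0,0,0.9,-1]]'
python3 -m pendant '[[0.01,0.03,0,0,0,0.1,-1],[0.016,0.06,0,0,0,0.1,-1],[0.02,0.08,0,0,0,0.1,-1],[0.02,0.082,0,0,0,0.1,-1],[0.02,0.082,0,0,0,0.1,-1]]'
python3 - <<'E'
from h import *
c=cal('wrist');im=ctrl.get_image('wrist');s=ctrl.read_state();t=ctrl.get_image('top')
print(s['eef_pos'],s['tool_rot'],s['width'],s['force'])
cv2.imwrite('pics/w7.png',im)
for X in([586.5,169,22],[522,160,98],[614.5,171,22]):print(proj(c,X).round())
E
```

```text
clock: 10.8
eef_pos: [492.3, -213.6, 156.7]
tool_rot: [3.139, 0.005, 2.214]
force: [0.4, -0.8, -1.7]
width: 52.2
clock: 11.6
eef_pos: [564.3, 90.1, 152.4]
tool_rot: [3.141, -0.003, 3.122]
force: [0.4, 0.5, -0.9]
width: 51.9
clock: 12.1
eef_pos: [584.2, 169.7, 152.5]
tool_rot: [-3.141, -0.003, -3.067]
force: [-1.0, -1.1, -0.6]
width: 52.3
[584.54318295 168.19796966 152.79213146] [-3.14026205e+00 -2.58086240e-03 -3.06876566e+00] 52.13679809617418 [ 0.49012837 -0.31849828 -1.30676687]
[317. 187.]
[311. 120.]
[317. 215.]
```

View pics/w7.png

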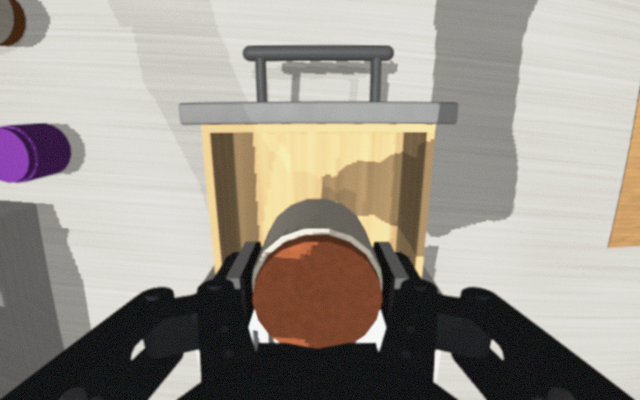

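The ramekin hangs upright over the drawer; drawer centred at column ~319, front panel at row ~115. Lowering.

```bash
python3 -m pendant '[[0.002,0,-0.03,0,0,0,-1],[0.002,0,-0.06,0,0,0,-1],[0.002,0,-0.09,0,0,0,-1],[0.002,0,-0.115,0,0,0,-1],[0.002,0,-0.125,0,0,0,-1],[0.002,0,-0.132,0,0,0,-1],[0.002,0,-0.136,0,0,0,-1],[0.002,0,-0.136,0,0,0,-1]]'
python3 -m pendant '[[0,0,-0.002,0,0,0,-1],[0,0,-0.004,0,0,0,-1],[0,0,-0.004,0,0,0,-1]]'
```

```text
clock: 13.0
eef_pos: [588.2, 168.9, 18.3]
tool_rot: [3.142, 0.001, -3.07]
force: [-0.5, -0.1, -1.4]
width: 52.3
clock: 13.3
eef_pos: [587.9, 169.2, 14.1]
tool_rot: [3.141, 0.0, -3.069]
force: [-0.6, -0.2, -1.6]
width: 52.4
```

```bash
python3 -m pendant '[[0,0,-0.001,0,0,0,-1],[0,0,-0.002,0,0,0,-1],[0,0,-0.002,0,0,0,-1]]'
python3 -m pendant '[[0,0,-0.001,0,0,0,-1],[0,0,-0.0015,0,0,0,-1],[0,0,-0.0015,0,0,0,-1]]'
```

```text
clock: 13.6
eef_pos: [588.0, 169.2, 12.2]
tool_rot: [3.141, 0.001, -3.069]
force: [-0.4, -0.9, 2.3]
width: 52.5
clock: 13.9
eef_pos: [589.6, 169.3, 12.1]
tool_rot: [3.141, 0.004, -3.07]
force: [-0.3, -0.5, 10.5]
width: 52.3
```

Floor contact at z 12.2, as predicted. Releasing and rising.

```bash
python3 -m pendant '[[0,0,0.001,0,0,0,0.6],[0,0,0.001,0,0,0,0.6],[0,0,0.001,0,0,0,0.6],[0,0,0.001,0,0,0,0.6],[0,0,0.02,0,0,0,0.6],[0,0,0.05,0,0,0,0.6],[0,0,0.09,0,0,0,0.6],[0,0,0.13,0,0,0,0.6]]'
python3 -m pendant '[[-0.03,0,0.03,0,0,0,0.2],[-0.07,0,0.03,0,0,0,-0.4],[-0.11,-0.002,0.03,0,0,0,-1],[-0.15,-0.005,0.03,0,0,0,-1],[-0.17,-0.01,0.03,0,0,0,-1],[-0.17,-0.01,0.03,0,0,0,-1]]'
python3 - <<'E'
from h import *
c=cal('wrist');im=ctrl.get_image('wrist');s=ctrl.read_state();t=ctrl.get_image('top')
print(s['eef_pos'],s['tool_rot'],s['width'],s['force'])
cv2.imwrite('pics/v8.png',np.hstack([cv2.resize(im,(480,300)),cv2.resize(t[130:280,160:320],(320,300))]))
ct=cal('top');b=blobs(t,(3,120,60),(14,255,255),(170,150,300,290),100);print(b[:3]);
for q in b[:2]:print(plane(ct,q[0],77))
E
```

```text
clock: 14.7
eef_pos: [587.1, 168.9, 141.0]
tool_rot: [-3.141, -0.002, -3.069]
force: [0.7, -0.9, -0.3]
width: 68.2
clock: 15.3
eef_pos: [414.2, 158.2, 170.3]
tool_rot: [-3.141, -0.003, -3.068]
force: [0.7, 0.5, 1.3]
width: 0.1
[417.07883151 158.97598557 170.61175609] [-3.14158812e+00  4.41170034e-05 -3.06871349e+00] 0.20720277008691088 [ 0.06200742 -0.20982171 -0.04070966]
[(array([228.1, 197.6]), array([216, 186,  25,  24, 456], dtype=int32))]
[588.88814123 167.53705322  77.        ]
```

View pics/v8.png

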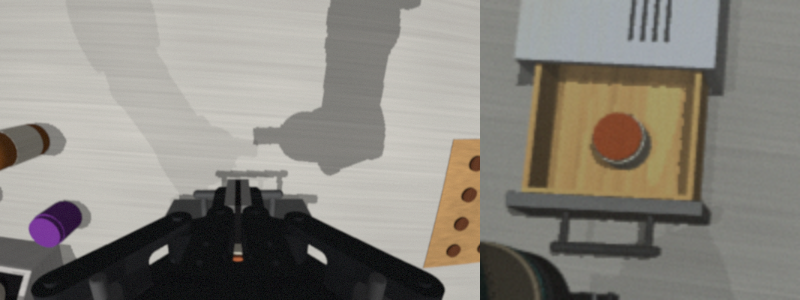

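The lid is at (589,167), standing upright inside the open drawer, and the gripper is clear. I lower the shut fingers in front of the bar and push.

```bash
python3 -m pendant '[[0.005,-0.001,-0.04,0,0,0,-1],[0.01,-0.001,-0.08,0,0,0,-1],[0.012,-0.001,-0.12,0,0,0,-1],[0.012,-0.001,-0.141,0,0,0,-1],[0.012,-0.001,-0.141,0,0,0,-1]]'
python3 -m pendant '[[0.01,0.001,0,0,0,0,-1],[0.02,0.0015,0,0,0,0,-1],[0.028,0.002,0,0,0,0,-1],[0.036,0.0027,0,0,0,0,-1],[0.044,0.0033,0,0,0,0,-1],[0.054,0.004,0,0,0,0,-1],[0.064,0.005,0,0,0,0,-1],[0.074,0.0055,0,0,0,0,-1]]'
```

```text
clock: 15.9
eef_pos: [429.4, 157.5, 26.4]
tool_rot: [-3.14, -0.004, -3.07]
force: [0.2, -0.3, -0.0]
width: 0.2
clock: 16.7
eef_pos: [504.6, 163.7, 29.4]
tool_rot: [3.141, 0.0, -3.069]
force: [-1.6, -0.0, 0.2]
width: 0.3
```

Force -1.6 N: it is pushing the drawer. Continuing, then creeping to the stop.

```bash
python3 -m pendant '[[0.01,0.0008,0,0,0,0,-1],[0.02,0.0015,0,0,0,0,-1],[0.03,0.0023,0,0,0,0,-1],[0.04,0.003,0,0,0,0,-1],[0.05,0.0038,0,0,0,0,-1],[0.058,0.0044,0,0,0,0,-1],[0.064,0.0048,0,0,0,0,-1],[0.066,0.005,0,0,0,0,-1]]'
python3 -m pendant '[[0.003,0,0,0,0,0,-1],[0.006,0,0,0,0,0,-1],[0.009,0,0,0,0,0,-1],[0.009,0,0,0,0,0,-1]]'
```

```text
clock: 17.5
eef_pos: [570.7, 168.5, 29.3]
tool_rot: [-3.142, 0.001, -3.07]
force: [-1.3, -0.8, 0.9]
width: -0.1
clock: 17.9
eef_pos: [579.5, 168.5, 29.4]
tool_rot: [-3.142, 0.001, -3.07]
force: [0.6, 0.3, -0.9]
width: 0.1
```

```bash
python3 -m pendant '[[0.002,0,0,0,0,0,-1],[0.004,0,0,0,0,0,-1],[0.004,0,0,0,0,0,-1]]'
```

```text
clock: 18.2
eef_pos: [583.3, 168.5, 29.4]
tool_rot: [3.142, 0.001, -3.069]
force: [0.1, 0.2, 0.7]
width: 0.1
```

```bash
python3 -m pendant '[[0.002,0,0,0,0,0,-1],[0.004,0,0,0,0,0,-1],[0.004,0,0,0,0,0,-1]]'|egrep 'eef|for'; python3 -m pendant '[[0.002,0,0,0,0,0,-1],[0.004,0,0,0,0,0,-1],[0.004,0,0,0,0,0,-1]]'|egrep 'eef|for'
```

```text
eef_pos: [587.3, 168.5, 29.4]
force: [0.4, -0.1, 0.0]
eef_pos: [591.1, 168.6, 29.3]
force: [-1.1, 0.1, -0.0]
```

```bash
python3 -m pendant '[[0.002,0,0,0,0,0,-1],[0.003,0,0,0,0,0,-1],[0.003,0,0,0,0,0,-1]]'|egrep 'eef|for'; python3 -m pendant '[[0.002,0,0,0,0,0,-1],[0.003,0,0,0,0,0,-1],[0.003,0,0,0,0,0,-1]]'|egrep 'eef|for'
python3 - <<'E'
from h import *
t=ctrl.get_image('top');cv2.imwrite('pics/t9.png',t);cv2.imwrite('pics/v9.png',cv2.resize(t[120:240,150:310],(800,600),interpolation=2))
E
```

```text
eef_pos: [591.0, 168.5, 29.1]
force: [-6.0, 0.2, 4.5]
eef_pos: [590.9, 168.4, 28.9]
force: [-12.1, 0.5, 8.7]
```

View pics/v9.png

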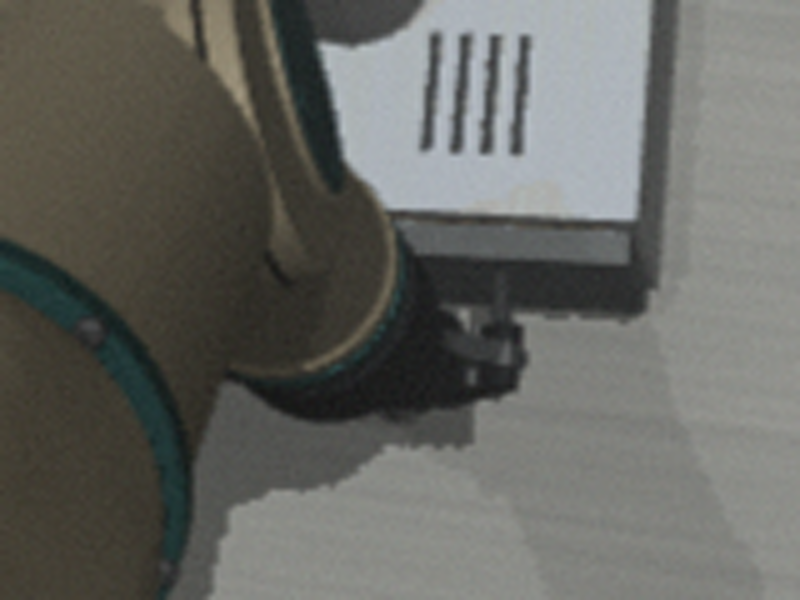

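The drawer front sits flush against the casing with no orange gap, and the push ended on a hard stop (12 N, no movement). The stop at x 591 plus half the finger and bar gives the bar at 607, which matches shut. I have used all 12 views, so from here it is numbers only. I back off and measure the buttons.

```bash
python3 -m pendant '[[-0.02,0,0,0,0,0,-1],[-0.05,0,0.02,0,0,0,-1],[-0.06,-0.01,0.07,0,0,0,-1],[-0.06,-0.05,0.12,0,0,0,-1],[-0.06,-0.1,0.16,0,0,0,-1],[-0.06,-0.15,0.19,0,0,0,-1],[-0.06,-0.2,0.21,0,0,0,-1],[-0.06,-0.25,0.21,0,0,0,-1]]'
python3 -m pendant '[[0,-0.04,0,0,0,0,-1],[0,-0.08,0,0,0,0,-1],[0,-0.12,0,0,0,0,-1],[0,-0.15,0,0,0,0,-1],[0,-0.15,0,0,0,0,-1],[0,-0.15,0,0,0,0,-1]]'
python3 - <<'E'
from h import *
ct=cal('top');t=ctrl.get_image('top');c=cal('wrist');im=ctrl.get_image('wrist');s=ctrl.read_state();cv2.imwrite('pics/t10.png',t);cv2.imwrite('pics/w10.png',im)
print(s['eef_pos'],s['tool_rot'],s['qpos'])
h=blobs(t,(0,0,0),(179,255,60),(190,165,270,205),60);print('dark',h[:3]);o=blobs(t,(10,90,80),(28,255,255),(170,150,300,200),5);print('orange',o[:2])
hs=cv2.cvtColor(t,cv2.COLOR_BGR2HSV);print('col228 V',hs[160:200,215,2],t[165:180,228].tolist()[:0])
for n,I,C in(('top',t,ct),('wr',im,c)):
    e=[proj(C,[653.6,-257.5,109]),proj(C,[651.7,-190.1,109])]
    for k,r in zip(e,(((45,90,30),(80,255,255)),((0,150,60),(6,255,255)))):
        b=blobs(I,*r,None,60);print(n,k.round(),[(list(x[0]),x[1][2:].tolist()) for x in b[:4]])
E
```

```text
clock: 20.25
eef_pos: [538.6, -45.5, 234.3]
tool_rot: [-3.141, 0.006, -3.068]
force: [1.0, -0.4, 0.4]
width: -0.4
clock: 20.85
eef_pos: [536.8, -194.9, 231.3]
tool_rot: [-3.141, 0.001, -3.071]
force: [-0.1, 0.4, -0.5]
width: -0.2
[ 537.12982565 -192.68162609  231.37417791] [ 3.14079883e+00  4.26345149e-04 -3.06783362e+00] [ 0.31915056  0.48131359 -0.03508639  1.70826477  0.01883778  0.95223293
  1.92168085]
dark [(array([229.6, 175.2]), array([190, 169,  80,  14, 717], dtype=int32))]
orange []
col228 V [173  95  64  76 108 107 108 107 106  97  56  49  49  51  49  49  49  49
  47  57  82  99 137 141 140 140 138  81  63  64  63  55  82 122  88  73
  80  87  96 138] []
top [444. 189.] [([np.float64(442.5), np.float64(188.0)], [14, 13, 111])]
top [409. 186.] [([np.float64(409.3), np.float64(185.2)], [14, 13, 131])]
wr [248. 290.] [([np.float64(253.4), np.float64(284.8)], [20, 15, 135])]
wr [313. 293.] []
```

No orange is visible any more and the bar has moved 6 mm back from where it began, so the drawer is shut. Next I tilt to the panel normal with a wide stand-off.

```bash
python3 -m pendant '[[0.01,-0.01,0,0,-0.14,0,-1],[0.02,-0.02,0,0,-0.28,0,-1],[0.03,-0.03,-0.01,0,-0.42,0,-1],[0.04,-0.045,-0.02,0,-0.56,0,-1],[0.055,-0.06,-0.04,0,-0.698,0,-1],[0.064,-0.064,-0.06,0,-0.698,0,-1],[0.064,-0.064,-0.06,0,-0.698,0,-1],[0.064,-0.064,-0.06,0,-0.698,0,-1]]'
python3 - <<'E'
from h import *
from scipy.spatial.transform import Rotation as Ro
ct=cal('top');t=ctrl.get_image('top');c=cal('wrist');im=ctrl.get_image('wrist');s=ctrl.read_state();cv2.imwrite('pics/w11.png',im);cv2.imwrite('pics/t11.png',t)
Rt=Ro.from_euler('xyz',s['tool_rot']).as_matrix();print(s['eef_pos'],s['qpos'].round(2),'\n',Rt.round(3))
np.savez('w11.npz',K=c[0],d=c[1],R=c[2],t=c[3])
for nm,B,r in(('g',[653.6,-257.5,109],((45,90,30),(80,255,255))),('r',[651.7,-190.1,109],((0,150,60),(6,255,255)))):
    b=blobs(im,*r,None,40);print(nm,proj(c,B).round(),[(list(x[0]),x[1].tolist()) for x in b[:3]])
    if b:
        print(plane(c,b[0][0],109)); print(tri(ct,{'g':(443.6,189.2),'r':(409.3,185.9)}[nm],c,b[0][0]))
print('tip px',proj(c,s['eef_pos']-29*Rt[:,2]).round())
E
```

```text
clock: 21.75
eef_pos: [612.9, -284.9, 217.0]
tool_rot: [3.138, 0.618, -3.069]
force: [-1.1, -1.9, -0.1]
width: -0.0
[ 613.16514733 -280.80504549  217.36099184] [ 0.87  0.51 -0.4   1.99 -0.78  0.23  2.94] 
 [[-0.813 -0.079  0.576]
 [-0.063  0.997  0.049]
 [-0.578  0.003 -0.816]]
g [343. 157.] [([np.float64(14.7), np.float64(197.9)], [0, 139, 42, 143, 3331]), ([np.float64(343.7), np.float64(158.2)], [329, 144, 30, 30, 694])]
[ 736.15171008 -606.67411447  109.        ]
(array([ 537.15336306, -259.73818994,  308.36312753]), np.float64(167.86644411662272))
r [417. 160.] [([np.float64(417.4), np.float64(162.2)], [403, 148, 30, 29, 681])]
[ 654.91415032 -188.70595353  109.        ]
(array([ 651.35451006, -189.98422731,  112.12442126]), np.float64(1.2771054393836339))
tip px [324. 256.]
```

The green button is where predicted (344,158), and the red one triangulates to z 112. But joints 6 and 7 hit their limits at 35° tilt. I untilt, half-turn the tool so that joint 7 is free, and tilt again.

```bash
python3 -m pendant '[[-0.01,0.01,0.02,0,0.14,0,-1],[-0.02,0.02,0.04,0,0.28,0,-1],[-0.03,0.03,0.05,0,0.42,0,-1],[-0.04,0.04,0.06,0,0.56,0,-1],[-0.05,0.05,0.06,0,0.698,0,-1],[-0.05,0.05,0.06,0,0.698,0,-1],[-0.05,0.05,0.06,0,0.698,0,-1]]'
python3 -c "
from cell import ctrl;s=ctrl.read_state();print(s['qpos'].round(2))"
python3 -m pendant '[[0,0,0,0,0,-0.14,-1],[0,0,0,0,0,-0.28,-1],[0,0,0,0,0,-0.42,-1],[0,0,0,0,0,-0.56,-1],[0,0,0,0,0,-0.7,-1],[0,0,0,0,0,-0.84,-1],[0,0,0,0,0,-0.98,-1],[0,0,0,0,0,-1.12,-1]]'
python3 -m pendant '[[0,0,0,0,0,-0.14,-1],[0,0,0,0,0,-0.28,-1],[0,0,0,0,0,-0.42,-1],[0,0,0,0,0,-0.56,-1],[0,0,0,0,0,-0.7,-1],[0,0,0,0,0,-0.84,-1],[0,0,0,0,0,-0.98,-1],[0,0,0,0,0,-1.12,-1]]'
python3 -m pendant '[[0,0,0,0,0,-0.14,-1],[0,0,0,0,0,-0.28,-1],[0,0,0,0,0,-0.42,-1],[0,0,0,0,0,-0.56,-1],[0,0,0,0,0,-0.7,-1],[0,0,0,0,0,-0.84,-1],[0,0,0,0,0,-0.9,-1],[0,0,0,0,0,-0.9,-1]]'
python3 -c "
from cell import ctrl;s=ctrl.read_state();print(s['qpos'].round(2),s['eef_pos'],s['tool_rot'])"
```

```text
clock: 22.55
eef_pos: [567.3, -224.0, 277.0]
tool_rot: [3.086, -0.08, -3.067]
force: [-0.3, 0.2, -0.4]
width: 0.0
[ 0.17  0.57  0.29  1.44 -0.18  1.25  2.14]
clock: 23.35
eef_pos: [562.7, -228.3, 278.2]
tool_rot: [3.085, -0.079, 2.081]
force: [0.6, 0.6, 0.4]
width: 0.1
clock: 24.15
eef_pos: [562.6, -228.3, 278.1]
tool_rot: [3.086, -0.082, 0.961]
force: [-0.3, -0.1, -0.4]
width: 0.3
clock: 24.95
eef_pos: [562.9, -228.0, 277.6]
tool_rot: [3.088, -0.08, 0.067]
force: [0.8, 0.4, -0.2]
width: -0.1
[-0.32  0.69  1.17  1.66 -0.71  1.16 -0.5 ] [ 562.94175239 -228.01139608  277.58707078] [ 3.08769642 -0.08045336  0.06696175]
```

```bash
cat >> h.py <<'E'
from scipy.spatial.transform import Rotation as Ro
def goal(B,psi,tilt,off):
    "rotvec and shift (m) so that true tip (29 mm behind TCP) stands off mm out of B"
    s=ctrl.read_state();Rn=Ro.from_euler('xyz',s['tool_rot'])
    th=np.radians(tilt);x=np.array([np.cos(th),0,np.sin(th)]);y=np.array([0,-1.,0]);z=np.array([np.sin(th),0,-np.cos(th)])
    Rg=Ro.from_euler('z',psi)*Ro.from_matrix(np.c_[x,y,z]);zt=Rg.as_matrix()[:,2]
    return ((B+(29-off)*zt-s['eef_pos'])/1000).round(4),(Rg*Rn.inv()).as_rotvec().round(3),s['eef_pos'].round(1),s['qpos'].round(2)
E
python3 - <<'E'
from h import *
z=np.load('w11.npz');c=(z['K'],z['d'],z['R'],z['t']);ct=cal('top')
G,e=tri(ct,(443.6,189.2),c,(343.7,158.2));R,e2=tri(ct,(409.3,185.9),c,(417.4,162.2));print(G,e,R,e2,np.linalg.norm(G-R))
print('wrist plane',plane(c,(343.7,158.2),109),plane(c,(417.4,162.2),109))
d=R-G;psi=np.arctan2(-d[0],d[1]);print('psi',psi)
print(goal(np.array([653.6,-257.5,109]),psi,40,110))
E
```

```text
[ 653.09180444 -257.03628845  111.07156312] 0.13785388185359135 [ 651.35451006 -189.98422731  112.12442126] 1.2771054393836339 67.08282644780992
wrist plane [ 655.10302595 -256.69303891  109.        ] [ 654.91415032 -188.70595353  109.        ]
psi 0.02590383879841249
(array([ 0.0386, -0.0308, -0.1065]), array([ 0.079, -0.615, -0.019]), array([ 562.9, -228. ,  277.6]), array([-0.32,  0.69,  1.17,  1.66, -0.71,  1.16, -0.5 ]))
```

```bash
python3 -m pendant '[[0.008,-0.006,-0.02,0.016,-0.123,-0.004,-1],[0.015,-0.012,-0.04,0.032,-0.246,-0.008,-1],[0.023,-0.018,-0.06,0.047,-0.37,-0.011,-1],[0.03,-0.024,-0.08,0.063,-0.49,-0.015,-1],[0.038,-0.031,-0.106,0.079,-0.615,-0.019,-1],[0.038,-0.031,-0.106,0.079,-0.615,-0.019,-1],[0.038,-0.031,-0.106,0.079,-0.615,-0.019,-1],[0.038,-0.031,-0.106,0.079,-0.615,-0.019,-1]]'
python3 - <<'E'
from h import *
print(goal(np.array([653.3,-257,110]),.026,40,110))
print(goal(np.array([653.3,-257,110]),.026,40,40))
E
```

```text
clock: 25.75
eef_pos: [605.2, -273.3, 194.1]
tool_rot: [-3.101, -0.606, 0.032]
force: [1.1, 0.3, -1.8]
width: -0.0
(array([-0.0039,  0.0149, -0.0221]), array([-0.029, -0.093, -0.03 ]), array([ 605.2, -273.3,  194.1]), array([ 0.79,  0.53, -0.29,  2.03, -1.1 ,  0.25,  0.08]))
(array([ 0.0411,  0.0161, -0.0757]), array([-0.029, -0.093, -0.03 ]), array([ 605.2, -273.3,  194.1]), array([ 0.79,  0.53, -0.29,  2.03, -1.1 ,  0.25,  0.08]))
```

Run:
```python
from h import *
print(goal(np.array([653.3,-257,110]),-.1,35,50))
print(goal(np.array([653.3,-257,110]),.026,34,50))
```

```text
(array([ 0.0361,  0.0175, -0.0669]), array([-0.033, -0.004, -0.155]), array([ 605.2, -273.3,  194.1]), array([ 0.79,  0.53, -0.29,  2.03, -1.1 ,  0.25,  0.08]))
(array([ 0.0364,  0.016 , -0.0667]), array([-0.033,  0.012, -0.029]), array([ 605.2, -273.3,  194.1]), array([ 0.79,  0.53, -0.29,  2.03, -1.1 ,  0.25,  0.08]))
```

```bash
python3 -m pendant '[[0.009,0.004,-0.017,-0.008,0,-0.04,-1],[0.018,0.009,-0.033,-0.017,0,-0.08,-1],[0.027,0.013,-0.05,-0.025,0,-0.12,-1],[0.036,0.0175,-0.067,-0.033,-0.004,-0.155,-1],[0.036,0.0175,-0.067,-0.033,-0.004,-0.155,-1],[0.036,0.0175,-0.067,-0.033,-0.004,-0.155,-1]]'
python3 - <<'E'
from h import *
print(goal(np.array([653.3,-257,110]),-.1,35,50))
print(goal(np.array([653.3,-257,110]),0,38,20))
E
```

```text
clock: 26.35
eef_pos: [656.3, -272.5, 160.0]
tool_rot: [-3.111, -0.54, -0.099]
force: [-0.6, -0.6, -0.8]
width: 0.5
(array([-0.015 ,  0.0167, -0.0328]), array([-0.032, -0.068, -0.017]), array([ 656.3, -272.5,  160. ]), array([ 0.48,  0.6 , -0.02,  1.94, -1.1 ,  0.23, -0.16]))
(array([ 0.0025,  0.0155, -0.0571]), array([-0.031, -0.122,  0.082]), array([ 656.3, -272.5,  160. ]), array([ 0.48,  0.6 , -0.02,  1.94, -1.1 ,  0.23, -0.16]))
```

The arm sits on joint limits (q5 = -1.1, q6 = 0.23). I fit a small kinematic model to the logged poses to see which press orientations and arm branches are feasible.

```bash
cat > kin.py <<'E'
import numpy as np
from scipy.optimize import least_squares
from scipy.spatial.transform import Rotation as Ro
from cell import ctrl
D=[([-1.254,.628,.038,1.517,-.027,.996,-.02],(242.764,602.979,202.613),(np.pi,0,2.759)),
([-.56283909,.54790796,.34907227,1.69290628,-.22374444,.94062451,-.04962599],(562.34,169.97,212.36),(-3.1409,-.001,1.6494)),
([.31915,.48131,-.03509,1.70826,.01884,.95223,1.92168],(537.13,-192.68,231.37),(3.1408,.0004,-3.0678)),
([.87,.51,-.4,1.99,-.78,.23,2.94],(613.17,-280.8,217.36),(3.138,.618,-3.069)),
([-.32,.69,1.17,1.66,-.71,1.16,-.5],(562.94,-228.01,277.59),(3.0877,-.08045,.06696)),
([.79,.53,-.29,2.03,-1.1,.25,.08],(605.2,-273.3,194.1),(-3.101,-.606,.032)),
([.48,.6,-.02,1.94,-1.1,.23,-.16],(656.3,-272.5,160.),(-3.111,-.54,-.099))]
LO=np.array([-3.06,-.37,-1.25,.18,-1.1,.23,-2.94]);HI=np.array([3.06,2.12,1.32,2.47,4.24,1.98,2.94])
def fk(q,p,s):
    rz=lambda a:Ro.from_euler('z',a).as_matrix();ry=lambda a:Ro.from_euler('y',a).as_matrix()
    R=rz(s[0]*q[0]+p[0]);x=np.array([0,0,p[1]])+R@[p[2],0,0]
    R=R@ry(q[1])@rz(s[1]*q[2]+p[3]);x=x+R@[p[4],0,p[5]]
    R=R@ry(q[3])@rz(s[2]*q[4]+p[6]);x=x+R@[p[7],0,p[8]]
    R=R@ry(q[5]);x=x+R@[p[10],0,p[11]]
    R=R@rz(s[3]*q[6]+p[9]);return R,x
def fit():
    best=None
    for m in range(8):
        s=[-1]+[1 if m>>k&1 else -1 for k in range(3)]
        def f(p):
            r=[]
            for q,X,o in D:
                R,x=fk(q,p,s);r+=list((x-X)/10)+list(20*(R.T@Ro.from_euler('xyz',o).as_matrix()-np.eye(3)).ravel())
            return r
        for b in (0,np.pi/2,-np.pi/2,np.pi):
            o=least_squares(f,[0,330,0,0,0,400,0,0,400,b,0,250])
            if best is None or o.cost<best[0]:best=(o.cost,o.x,s)
    return best
if __name__=='__main__':
    c,p,s=fit();print(c,p.round(3),s);np.savez('kin.npz',p=p,s=s)
    for q,X,o in D:
        R,x=fk(q,p,s);print((x-X).round(1),np.linalg.norm(Ro.from_matrix(R.T@Ro.from_euler('xyz',o).as_matrix()).as_rotvec()).round(3))
    rng=np.random.default_rng(0);q0=ctrl.read_state()['qpos']
    B=np.array([653.3,-257,110])
    for tilt in(40,35):
      for psi in(.026,-.15):
       for roll in(0,np.pi/2,np.pi,-np.pi/2):
        th=np.radians(tilt);M=np.c_[[np.cos(th),0,np.sin(th)],[0,-1,0],[np.sin(th),0,-np.cos(th)]]
        Rg=Ro.from_euler('z',psi).as_matrix()@M@Ro.from_euler('z',roll).as_matrix();sol=[]
        for off in(-6,):
         T=B+(29-off)*Rg[:,2]
         for k in range(14):
          i=np.clip(q0,LO+.03,HI-.03) if k==0 else rng.uniform(LO+.03,HI-.03)
          g=lambda q:np.r_[(fk(q,p,s)[1]-T)/10,5*(Rg.T@fk(q,p,s)[0]-np.eye(3)).ravel(),.0*(q-q0)]
          o=least_squares(g,i,bounds=(LO+.02,HI-.02),max_nfev=60)
          if o.cost<1e-3:sol.append(o.x)
        sol.sort(key=lambda q:np.abs(q-q0).sum())
        print(tilt,psi,round(roll,2),len(sol),[list(map(float,q.round(2))) for q in sol[:2]])
E
time python3 kin.py
```

```text
1.5368830688198507 [-4.40000e-02  3.19337e+02  3.84900e+00  1.00000e-03  2.45300e+00
  5.61954e+02 -1.00000e-03  2.32000e-01  3.86522e+02  1.53100e+00
  9.58900e+00  3.57400e+02] [-1, -1, -1, -1]
[-0.2  1.3  2.6] 0.003
[-1.8  3.9 -0.2] 0.003
[1.7 2.9 3.3] 0.003
[-0.5 -4.7  3. ] 0.031
[-2.7 -2.2 -4.7] 0.009
[1.7 1.2 0.3] 0.021
[-0.8  3.8 -4.3] 0.019
40 0.026 0 6 [[0.51, 0.77, -0.01, 2.07, 4.01, 0.46, 1.18], [0.9, 0.88, -0.66, 2.07, 2.84, 0.3, 2.51]]
40 0.026 1.57 9 [[0.6, 0.78, -0.15, 2.07, 3.88, 0.39, -0.23], [0.47, 0.77, 0.05, 2.06, 4.06, 0.49, -0.45]]
40 0.026 3.14 8 [[1.03, 0.98, -0.92, 2.07, 2.35, 0.42, -0.07], [1.07, 1.03, -1.0, 2.06, 2.25, 0.47, 0.06]]
40 0.026 -1.57 11 [[1.05, 1.01, -0.97, 2.06, 2.29, 0.45, -1.56], [1.02, 0.97, -0.9, 2.07, 2.38, 0.4, -1.67]]
40 -0.15 0 9 [[0.57, 0.77, -0.22, 2.12, 3.33, 0.4, 1.69], [0.32, 0.77, 0.18, 2.11, 3.81, 0.52, 1.12]]
40 -0.15 1.57 7 [[0.59, 0.78, -0.25, 2.12, 3.29, 0.4, 0.16], [0.69, 0.8, -0.4, 2.12, 3.04, 0.4, 0.46]]
40 -0.15 3.14 11 [[0.91, 0.92, -0.8, 2.11, 2.47, 0.52, -0.43], [0.91, 0.92, -0.8, 2.11, 2.47, 0.52, -0.43]]
40 -0.15 -1
[... 294 characters left out ...]
.2, 0.3, -0.59]]
35 0.026 3.14 8 [[0.91, 0.87, -0.73, 2.01, 2.19, 0.25, -0.01], [0.91, 0.87, -0.73, 2.01, 2.19, 0.25, -0.01]]
35 0.026 -1.57 7 [[0.94, 0.89, -0.79, 2.01, 2.1, 0.29, -1.48], [0.93, 0.89, -0.77, 2.01, 2.13, 0.28, -1.51]]
35 -0.15 0 6 [[0.52, 0.75, -0.16, 2.06, 3.47, 0.25, 1.52], [0.29, 0.75, 0.21, 2.05, 4.05, 0.39, 0.86]]
35 -0.15 1.57 9 [[0.4, 0.74, 0.03, 2.05, 3.83, 0.31, -0.46], [0.8, 0.83, -0.62, 2.05, 2.36, 0.34, 1.16]]
35 -0.15 3.14 4 [[0.82, 0.84, -0.67, 2.05, 2.3, 0.36, -0.34], [0.8, 0.83, -0.63, 2.05, 2.35, 0.34, -0.4]]
35 -0.15 -1.57 8 [[0.81, 0.84, -0.65, 2.05, 2.33, 0.35, -1.94], [0.99, 1.0, -1.01, 2.04, 2.03, 0.62, -1.52]]
real	0m51.499s
user	0m51.237s
sys	0m0.312s
```

The model fits to about 4 mm. Proper press poses exist with q5 around 2.3 and q6 around 0.4, the other wrist branch. I retreat upright, then follow a joint-space path into that branch.

```bash
python3 -m pendant '[[-0.02,0.01,0.03,0,0.13,0,-1],[-0.04,0.02,0.06,0,0.26,0,-1],[-0.06,0.035,0.09,0,0.39,0,-1],[-0.08,0.05,0.12,0.03,0.52,0,-1],[-0.09,0.06,0.14,0.03,0.54,0.1,-1],[-0.09,0.06,0.14,0.03,0.54,0.24,-1],[-0.09,0.06,0.14,0.03,0.54,0.36,-1],[-0.09,0.06,0.14,0.03,0.54,0.36,-1]]'
cat > plan.py <<'E'
import sys;from kin import *
z=np.load('kin.npz');p,s=z['p'],z['s']
def ik(Rg,T,i,ref,w=.02):
    g=lambda q:np.r_[(fk(q,p,s)[1]-T)/5,20*(Rg.T@fk(q,p,s)[0]-np.eye(3)).ravel(),w*(q-ref)]
    return least_squares(g,np.clip(i,LO+.06,HI-.06),bounds=(LO+.05,HI-.05),max_nfev=100)
def press(tilt,psi,roll,off,B=np.array([653.3,-257,110])):
    th=np.radians(tilt);M=np.c_[[np.cos(th),0,np.sin(th)],[0,-1,0],[np.sin(th),0,-np.cos(th)]]
    R=Ro.from_euler('z',psi).as_matrix()@M@Ro.from_euler('z',roll).as_matrix();return R,B+(29-off)*R[:,2]
def rows(q0,q1,n):
    R0,x0=fk(q0,p,s)
    for k in range(1,n+1):
        R,x=fk(q0+(q1-q0)*k/n,p,s);print(list(map(float,np.r_[((x-x0)/1000).round(3),Ro.from_matrix(R@R0.T).as_rotvec().round(3),-1])),x.round(),'axis',R[:,2].round(2))
E
python3 - <<'E'
from plan import *
q0=ctrl.read_state()['qpos'];print(q0.round(2))
for roll in(np.pi,0):
    R,T=press(40,.026,roll,100)
    o=ik(R,T,np.array([.95,.9,-.8,2.07,2.35,.4,-.07]),np.array([.95,.9,-.8,2.07,2.35,.5,-.07]));print(o.cost,o.x.round(3))
    if roll==np.pi:qf=o.x
R,T=press(40,.026,np.pi,-6);print(ik(R,T,qf,qf).x.round(2),ik(R,T,qf,qf).cost)
V=(q0+qf)/2;V[5]=.75;V[4]=1.2
rows(q0,V,8);print();rows(V,qf,8)
E
```

```text
clock: 27.15
eef_pos: [566.0, -215.4, 300.1]
tool_rot: [-3.039, -0.008, 0.245]
force: [-0.3, -1.6, -0.4]
width: 0.4
[ 0.03  0.57  0.59  1.47 -0.39  1.28 -0.64]
3.106551876697439e-05 [ 1.161  0.765 -0.957  2.179  2.264  0.28  -0.054]
0.0009904118834924806 [ 0.816  0.596 -0.34   2.18   4.019  0.28   1.266]
[ 1.03  0.98 -0.91  2.07  2.36  0.41 -0.08] 2.10176925139216e-05
[-0.044, -0.051, -0.032, -0.104, 0.107, 0.114, -1.0] [ 525. -267.  268.] axis [-0.13 -0.01 -0.99]
[-0.081, -0.101, -0.055, -0.196, 0.203, 0.254, -1.0] [ 488. -316.  245.] axis [-0.21 -0.12 -0.97]
[-0.109, -0.149, -0.071, -0.277, 0.286, 0.415, -1.0] [ 460. -364.  229.] axis [-0.27 -0.23 -0.93]
[-0.126, -0.193, -0.083, -0.348, 0.353, 0.596, -1.0] [ 443. -408.  217.] axis [-0.29 -0.34 -0.9 ]
[-0.131, -0.231, -0.093, -0.41, 0.401, 0.793, -1.0] [ 438. -446.  207.] axis [-0.27 -0.43 -0.86]
[-0.124, -0.262, -0.103, -0.466, 0.429, 1.003, -1.0] [ 445. -478.  197.] axis [-0.22 -0.51 -0.83]
[-0.106, -0.284, -0.114, -0.518, 0.437, 1.223, -1.0] [ 463. -500.  186.] axis [-0.14 -0.57 -0.81]
[-0.081, -0.295, -0.125, -0.57, 0.424, 1.451, -1.0] [ 488. -511.  175.] axis [-0.03 -0.6  -0.8 ]

[0.02, 0.01, -0.018, 0.027, 0.016, 0.177, -1.0] [ 508. -501.  157.] axis [ 0.06 -0.58 -0.81]
[0.041, 0.028, -0.033, 0.053, 0.02, 0.358, -1.0] [ 529. -483.  142.] axis [ 0.16 -0.54 -0.83]
[0.062, 0.052, -0.044, 0.077, 0.014, 0.543, -1.0] [ 550. -458.  131.] axis [ 0.25 -0.48 -0.84]
[0.082, 0.084, -0.049, 0.095, -0.002, 0.73, -1.0] [ 569. -427.  126.] axis [ 0.35 -0.4  -0.85]
[0.098, 0.121, -0.049, 0.104, -0.027, 0.919, -1.0] [ 586. -390.  126.] axis [ 0.44 -0.31 -0.84]
[0.111, 0.162, -0.042, 0.103, -0.059, 1.11, -1.0] [ 599. -348.  133.] axis [ 0.52 -0.21 -0.83]
[0.119, 0.207, -0.029, 0.087, -0.096, 1.302, -1.0] [ 607. -304.  146.] axis [ 0.59 -0.1  -0.8 ]
[0.12, 0.252, -0.011, 0.057, -0.137, 1.494, -1.0] [ 608. -258.  164.] axis [ 0.64  0.02 -0.77]
```

```bash
python3 -m pendant '[[-0.022,-0.026,-0.016,-0.052,0.054,0.057,-1],[-0.044,-0.051,-0.032,-0.104,0.107,0.114,-1],[-0.063,-0.076,-0.044,-0.15,0.155,0.184,-1],[-0.081,-0.101,-0.055,-0.196,0.203,0.254,-1],[-0.095,-0.125,-0.063,-0.237,0.245,0.335,-1],[-0.109,-0.149,-0.071,-0.277,0.286,0.415,-1],[-0.118,-0.171,-0.077,-0.313,0.32,0.505,-1],[-0.126,-0.193,-0.083,-0.348,0.353,0.596,-1]]'
cat > nxt.py <<'E'
from plan import *
q0=ctrl.read_state()['qpos'];print(q0.round(2))
R,T=press(40,.026,np.pi,100);qf=ik(R,T,np.array([.95,.9,-.8,2.07,2.35,.4,-.07]),np.array([1.1,.8,-.9,2.1,2.3,.35,-.05])).x
m=float(sys.argv[1]);V=q0+(qf-q0)*m;V[5]=float(sys.argv[2]);rows(q0,V,int(sys.argv[3]))
E
python3 nxt.py .35 0.8 4
```

```text
clock: 27.95
eef_pos: [439.7, -406.9, 216.4]
tool_rot: [3.125, 0.469, 0.828]
force: [-0.9, 0.1, 0.8]
width: 0.1
[ 0.05  0.69  0.63  1.66  0.1   0.97 -0.22]
[-0.029, -0.025, -0.021, 0.007, 0.117, 0.144, -1.0] [ 410. -420.  190.] axis [-0.36 -0.37 -0.86]
[-0.047, -0.048, -0.04, 0.021, 0.21, 0.307, -1.0] [ 392. -442.  171.] axis [-0.37 -0.42 -0.83]
[-0.054, -0.067, -0.058, 0.039, 0.279, 0.486, -1.0] [ 385. -461.  153.] axis [-0.36 -0.46 -0.81]
[-0.049, -0.081, -0.077, 0.056, 0.323, 0.677, -1.0] [ 390. -475.  134.] axis [-0.3  -0.5  -0.81]
```

```bash
python3 -m pendant '[[-0.015,-0.013,-0.01,0.004,0.06,0.072,-1],[-0.029,-0.025,-0.021,0.007,0.117,0.144,-1],[-0.038,-0.037,-0.03,0.014,0.164,0.225,-1],[-0.047,-0.048,-0.04,0.021,0.21,0.307,-1],[-0.051,-0.058,-0.049,0.03,0.245,0.396,-1],[-0.054,-0.067,-0.058,0.039,0.279,0.486,-1],[-0.052,-0.074,-0.067,0.048,0.301,0.58,-1],[-0.049,-0.081,-0.077,0.056,0.323,0.677,-1]]'
python3 nxt.py .5 0.65 4
```

```text
clock: 28.75
eef_pos: [391.1, -487.1, 139.3]
tool_rot: [-2.797, 0.514, 1.683]
force: [-0.2, -0.3, 0.4]
width: 0.2
[0.17 0.77 0.53 1.84 0.44 0.62 0.22]
[-0.018, -0.0, -0.027, 0.067, 0.103, 0.15, -1.0] [ 368. -472.  105.] axis [-0.32 -0.48 -0.82]
[-0.02, -0.0, -0.049, 0.122, 0.165, 0.321, -1.0] [ 366. -472.   83.] axis [-0.29 -0.48 -0.83]
[-0.007, 0.002, -0.065, 0.158, 0.188, 0.507, -1.0] [ 379. -470.   68.] axis [-0.21 -0.48 -0.85]
[0.02, 0.006, -0.072, 0.166, 0.174, 0.702, -1.0] [ 406. -465.   60.] axis [-0.1  -0.49 -0.87]
```

```bash
python3 -m pendant '[[-0.008,0,-0.006,0.034,0.052,0.075,-1],[-0.014,0,-0.01,0.067,0.103,0.15,-1],[-0.015,0,-0.012,0.095,0.134,0.235,-1],[-0.014,0,-0.014,0.122,0.165,0.321,-1],[-0.006,0.001,-0.016,0.14,0.177,0.414,-1],[0,0.002,-0.018,0.158,0.188,0.507,-1],[0.01,0.004,-0.018,0.162,0.181,0.604,-1],[0.022,0.006,-0.018,0.166,0.174,0.702,-1]]'
python3 nxt.py .6 0.5 5
```

```text
clock: 29.55
eef_pos: [413.3, -480.4, 121.7]
tool_rot: [-2.716, 0.292, 2.421]
force: [-0.6, -1.0, 0.4]
width: 0.1
[0.32 0.68 0.34 1.97 0.7  0.4  0.72]
[-0.002, 0.011, -0.024, 0.04, 0.039, 0.088, -1.0] [ 404. -458.   94.] axis [-0.09 -0.45 -0.89]
[0.004, 0.022, -0.042, 0.07, 0.052, 0.183, -1.0] [ 410. -447.   76.] axis [-0.06 -0.43 -0.9 ]
[0.018, 0.033, -0.053, 0.09, 0.038, 0.284, -1.0] [ 424. -436.   65.] axis [-0.   -0.41 -0.91]
[0.041, 0.045, -0.056, 0.098, -0.003, 0.387, -1.0] [ 447. -424.   61.] axis [ 0.08 -0.39 -0.92]
[0.071, 0.057, -0.051, 0.093, -0.07, 0.49, -1.0] [ 477. -412.   67.] axis [ 0.18 -0.37 -0.91]
```

```bash
cat > nx2.py <<'E'
from plan import *
q0=ctrl.read_state()['qpos'];print(q0.round(2));V=np.array(eval(sys.argv[1]));rows(q0,V,int(sys.argv[2]))
E
python3 nx2.py '[.45,.65,.2,1.9,1.6,.85,.3]' 8; echo; python3 nx2.py '[.45,.6,.1,1.8,1.4,.9,.7]' 8
```

```text
[0.32 0.68 0.34 1.97 0.7  0.4  0.72]
[-0.013, -0.018, 0.013, -0.042, 0.058, 0.022, -1.0] [ 393. -487.  130.] axis [-0.14 -0.52 -0.85]
[-0.024, -0.038, 0.029, -0.092, 0.113, 0.043, -1.0] [ 382. -507.  146.] axis [-0.17 -0.56 -0.81]
[-0.032, -0.061, 0.047, -0.151, 0.162, 0.064, -1.0] [ 374. -530.  165.] axis [-0.19 -0.61 -0.77]
[-0.037, -0.084, 0.069, -0.218, 0.205, 0.085, -1.0] [ 369. -553.  186.] axis [-0.21 -0.67 -0.71]
[-0.039, -0.108, 0.093, -0.293, 0.242, 0.107, -1.0] [ 367. -577.  211.] axis [-0.22 -0.72 -0.66]
[-0.037, -0.132, 0.12, -0.374, 0.272, 0.13, -1.0] [ 369. -601.  238.] axis [-0.22 -0.78 -0.59]
[-0.031, -0.154, 0.15, -0.461, 0.294, 0.153, -1.0] [ 375. -623.  267.] axis [-0.2  -0.83 -0.52]
[-0.022, -0.175, 0.181, -0.553, 0.308, 0.177, -1.0] [ 384. -644.  299.] axis [-0.18 -0.88 -0.44]

[0.32 0.68 0.34 1.97 0.7  0.4  0.72]
[-0.002, -0.014, 0.015, -0.031, 0.059, 0.052, -1.0] [ 403. -483.  133.] axis [-0.12 -0.51 -0.85]
[-0.004, -0.03, 0.034, -0.071, 0.116, 0.102, -1.0] [ 402. -499.  151.] axis [-0.14 -0.55 -0.82]
[-0.003, -0.048, 0.055, -0.118, 0.171, 0.148, -1.0] [ 403. -517.  172.] axis [-0.16 -0.6  -0.79]
[-0.001, -0.068, 0.079, -0.172, 0.223, 0.191, -1.0] [ 405. -537.  196.] axis [-0.17 -0.64 -0.75]
[0.002, -0.088, 0.106, -0.233, 0.273, 0.23, -1.0] [ 408. -557.  223.] axis [-0.18 -0.7  -0.7 ]
[0.008, -0.108, 0.136, -0.301, 0.319, 0.264, -1.0] [ 414. -577.  254.] axis [-0.18 -0.75 -0.64]
[0.014, -0.127, 0.169, -0.375, 0.362, 0.293, -1.0] [ 420. -596.  287.] axis [-0.17 -0.8  -0.58]
[0.022, -0.145, 0.205, -0.456, 0.402, 0.316, -1.0] [ 428. -614.  323.] axis [-0.16 -0.85 -0.5 ]
```

Clear space to the right of the robot; the second path opens the wrist cone.

```bash
python3 -m pendant '[[-0.002,-0.014,0.015,-0.031,0.059,0.052,-1],[-0.004,-0.03,0.034,-0.071,0.116,0.102,-1],[-0.003,-0.048,0.055,-0.118,0.171,0.148,-1],[-0.001,-0.068,0.079,-0.172,0.223,0.191,-1],[0.002,-0.088,0.106,-0.233,0.273,0.23,-1],[0.008,-0.108,0.136,-0.301,0.319,0.264,-1],[0.014,-0.127,0.169,-0.375,0.362,0.293,-1],[0.022,-0.145,0.205,-0.456,0.402,0.316,-1]]'
python3 nx2.py '[.6,.65,-.1,1.9,2.1,.8,.4]' 8; python3 -c "
from plan import *
R,T=press(40,.026,np.pi,100)
q0=ctrl.read_state()['qpos']
for d in(100,50):
  R,T=press(40,.026,np.pi,d);o=ik(R,T,np.array([.95,.9,-.8,2.07,2.35,.4,-.07]),q0,.1);print(o.cost,o.x.round(2))"
```

```text
clock: 30.35
eef_pos: [434.8, -626.5, 327.5]
tool_rot: [-2.109, 0.149, 2.882]
force: [-0.7, -0.6, -0.3]
width: -0.3
[0.13 0.67 0.6  1.8  1.16 0.63 0.84]
[0.006, -0.007, -0.009, -0.004, 0.031, 0.046, -1.0] [ 429. -617.  309.] axis [-0.16 -0.85 -0.5 ]
[0.016, -0.013, -0.016, -0.011, 0.052, 0.098, -1.0] [ 439. -623.  302.] axis [-0.13 -0.86 -0.49]
[0.03, -0.018, -0.021, -0.02, 0.063, 0.156, -1.0] [ 452. -628.  296.] axis [-0.08 -0.87 -0.48]
[0.046, -0.021, -0.024, -0.033, 0.065, 0.218, -1.0] [ 469. -631.  293.] axis [-0.03 -0.88 -0.47]
[0.066, -0.023, -0.026, -0.048, 0.057, 0.283, -1.0] [ 488. -633.  292.] axis [ 0.04 -0.89 -0.46]
[0.088, -0.022, -0.024, -0.065, 0.039, 0.353, -1.0] [ 511. -632.  293.] axis [ 0.11 -0.89 -0.45]
[0.112, -0.019, -0.02, -0.086, 0.011, 0.424, -1.0] [ 535. -629.  298.] axis [ 0.18 -0.88 -0.43]
[0.138, -0.013, -0.012, -0.109, -0.027, 0.498, -1.0] [ 561. -623.  306.] axis [ 0.27 -0.87 -0.41]
0.027791980441872796 [ 1.22  0.83 -1.08  2.17  2.08  0.37  0.16]
0.027651827314615143 [ 1.15  0.93 -1.05  2.13  2.16  0.44  0.11]
```

```bash
python3 -m pendant '[[0.006,-0.007,-0.009,-0.004,0.031,0.046,-1],[0.016,-0.013,-0.016,-0.011,0.052,0.098,-1],[0.03,-0.018,-0.021,-0.02,0.063,0.156,-1],[0.046,-0.021,-0.024,-0.033,0.065,0.218,-1],[0.066,-0.023,-0.026,-0.048,0.057,0.283,-1],[0.088,-0.022,-0.024,-0.065,0.039,0.353,-1],[0.112,-0.019,-0.02,-0.086,0.011,0.424,-1],[0.138,-0.013,-0.012,-0.109,-0.027,0.498,-1]]'
python3 nx2.py '[1.05,.75,-.8,2.0,2.2,.6,.2]' 8
```

```text
clock: 31.15
eef_pos: [573.6, -638.0, 313.3]
tool_rot: [-2.004, 0.177, -2.883]
force: [-0.3, 0.3, 0.3]
width: 0.1
[0.24 0.7  0.49 1.9  2.25 0.5  0.06]
[0.006, 0.016, -0.049, 0.093, -0.009, 0.018, -1.0] [ 566. -615.  257.] axis [ 0.29 -0.82 -0.49]
[0.014, 0.036, -0.088, 0.183, -0.028, 0.037, -1.0] [ 573. -595.  217.] axis [ 0.31 -0.77 -0.56]
[0.023, 0.059, -0.118, 0.269, -0.057, 0.057, -1.0] [ 583. -572.  188.] axis [ 0.34 -0.71 -0.61]
[0.034, 0.084, -0.136, 0.349, -0.095, 0.08, -1.0] [ 594. -547.  170.] axis [ 0.38 -0.66 -0.65]
[0.047, 0.108, -0.144, 0.423, -0.142, 0.106, -1.0] [ 606. -522.  162.] axis [ 0.42 -0.6  -0.68]
[0.06, 0.132, -0.14, 0.49, -0.197, 0.134, -1.0] [ 619. -498.  166.] axis [ 0.48 -0.54 -0.69]
[0.073, 0.154, -0.125, 0.547, -0.259, 0.165, -1.0] [ 632. -476.  181.] axis [ 0.53 -0.49 -0.69]
[0.084, 0.174, -0.099, 0.595, -0.329, 0.2, -1.0] [ 644. -457.  207.] axis [ 0.59 -0.44 -0.68]
```

```bash
python3 -m pendant '[[0.006,0.016,-0.04,0.093,-0.009,0.018,-1],[0.01,0.036,-0.07,0.183,-0.028,0.037,-1],[0.015,0.059,-0.09,0.269,-0.057,0.057,-1],[0.02,0.084,-0.1,0.349,-0.095,0.08,-1],[0.03,0.108,-0.105,0.423,-0.142,0.106,-1],[0.035,0.132,-0.105,0.49,-0.197,0.134,-1],[0.04,0.154,-0.1,0.547,-0.259,0.165,-1],[0.05,0.174,-0.09,0.595,-0.329,0.2,-1]]'
cat > crt.py <<'E'
from plan import *
s_=ctrl.read_state();R,T=press(*map(float,sys.argv[1:5]),B=np.array(eval(sys.argv[5])) if len(sys.argv)>5 else np.array([653.3,-257,110]))
R0=Ro.from_euler('xyz',s_['tool_rot']).as_matrix()
print(s_['qpos'].round(2),s_['eef_pos'].round(1),R0[:,2].round(3),'shift',((T-s_['eef_pos'])/1000).round(4),'rot',Ro.from_matrix(R@R0.T).as_rotvec().round(3))
E
python3 crt.py 40 .026 3.1416 90
```

```text
clock: 31.95
eef_pos: [622.2, -463.5, 224.7]
tool_rot: [-2.544, 0.654, -2.907]
force: [0.2, 0.0, -0.1]
width: -0.6
[ 0.83  0.59 -0.32  2.05  2.7   0.37 -0.43] [ 622.2 -463.5  224.7] [ 0.62  -0.431 -0.656] shift [-0.0081  0.2055 -0.068 ] rot [0.466 0.018 0.17 ]
```

```bash
python3 -m pendant '[[-0.004,0.025,0,0.06,0.002,0.02,-1],[-0.008,0.05,-0.005,0.12,0.005,0.04,-1],[-0.01,0.08,-0.01,0.18,0.007,0.065,-1],[-0.01,0.11,-0.02,0.24,0.01,0.09,-1],[-0.01,0.14,-0.03,0.31,0.012,0.11,-1],[-0.008,0.17,-0.045,0.38,0.015,0.14,-1],[-0.008,0.2,-0.06,0.45,0.018,0.165,-1],[-0.008,0.2055,-0.068,0.466,0.018,0.17,-1]]'
python3 -m pendant '[[0,0,0,0,0,0,-1],[0,0,0,0,0,0,-1]]'
python3 crt.py 40 .026 3.1416 90
python3 - <<'E'
from h import *
ct=cal('top');c=cal('wrist');im=ctrl.get_image('wrist');s=ctrl.read_state();cv2.imwrite('pics/w12.png',im)
for nm,B,r in(('g',[653.3,-257,110],((45,90,30),(80,255,255))),('r',[651.7,-190.1,110],((0,150,60),(6,255,255)))):
    e=proj(c,B);b=blobs(im,*r,None,40);b=[x for x in b if np.hypot(*(x[0]-e))<60];print(nm,e.round(),[(list(x[0]),x[1].tolist()) for x in b[:2]])
    if b: print(plane(c,b[0][0],109),tri(ct,{'g':(443.6,189.2),'r':(409.3,185.9)}[nm],c,b[0][0]))
E
```

```text
clock: 32.75
eef_pos: [614.2, -257.4, 155.5]
tool_rot: [3.141, 0.696, -3.114]
force: [-0.5, 0.2, 0.2]
width: 0.0
clock: 32.95
eef_pos: [615.8, -260.7, 156.7]
tool_rot: [-3.133, 0.698, -3.11]
force: [0.5, 0.0, -0.3]
width: 0.0
[ 1.14  0.75 -0.88  2.15  2.34  0.25 -0.11] [ 615.8 -260.7  156.7] [ 0.642  0.012 -0.766] shift [-0.0017  0.0027  0.    ] rot [ 0.006 -0.     0.   ]
g [322. 202.] [([np.float64(321.3), np.float64(202.5)], [304, 185, 35, 35, 967])]
[ 655.5172411  -257.44282473  109.        ] (array([ 653.28843255, -257.34672979,  110.40638882]), np.float64(0.3901000941808558))
r [410. 202.] [([np.float64(410.0), np.float64(204.1)], [392, 187, 36, 35, 979])]
[ 655.3825037  -189.13160357  109.        ] (array([ 651.3591106 , -190.11397282,  111.38529169]), np.float64(1.0421523856164128))
```

Now exactly at the panel normal, and the green button triangulates again to (653.3,-257.3,110.4). Advancing along the normal to about 15 mm.

```bash
python3 -m pendant '[[0.008,0.003,-0.011,0.006,0,0,-1],[0.016,0.003,-0.021,0.006,0,0,-1],[0.024,0.004,-0.03,0.006,0,0,-1],[0.032,0.004,-0.04,0.006,0,0,-1],[0.04,0.004,-0.05,0.006,0,0,-1],[0.047,0.004,-0.0575,0.006,0,0,-1],[0.047,0.004,-0.0575,0.006,0,0,-1],[0.047,0.004,-0.0575,0.006,0,0,-1]]'
python3 crt.py 40 .026 3.1416 15 '[653.8,-257.3,110]'; python3 crt.py 40 .026 3.1416 0 '[653.8,-257.3,110]'
```

```text
clock: 33.8
eef_pos: [663.1, -255.2, 98.9]
tool_rot: [3.139, 0.698, -3.115]
force: [0.1, -0.4, 0.1]
width: 0.3
[ 1.05  0.9  -0.87  2.07  2.37  0.35 -0.1 ] [ 663.1 -255.2   98.9] [ 0.642  0.019 -0.766] shift [-0.0003 -0.0019  0.0004] rot [-0.002 -0.    -0.002]
[ 1.05  0.9  -0.87  2.07  2.37  0.35 -0.1 ] [ 663.1 -255.2   98.9] [ 0.642  0.019 -0.766] shift [ 0.0093 -0.0016 -0.0111] rot [-0.002 -0.    -0.002]
```

```bash
python3 -m pendant '[[0.004,-0.001,-0.0045,0,0,0,-1],[0.0075,-0.0015,-0.009,0,0,0,-1],[0.0075,-0.0015,-0.009,0,0,0,-1]]' | egrep 'eef|force'
python3 -m pendant '[[0.0013,0,-0.0015,0,0,0,-1],[0.0026,0,-0.0031,0,0,0,-1],[0.0026,0,-0.0031,0,0,0,-1]]'| egrep 'eef|force'
python3 -m pendant '[[0.0013,0,-0.0015,0,0,0,-1],[0.0026,0,-0.0031,0,0,0,-1],[0.0026,0,-0.0031,0,0,0,-1]]'| egrep 'eef|force'
```

```text
eef_pos: [671.0, -257.6, 90.0]
force: [-1.2, -0.6, 1.5]
eef_pos: [673.3, -257.7, 87.2]
force: [-1.7, -1.2, 3.2]
eef_pos: [675.1, -257.7, 85.2]
force: [-14.1, -1.1, 16.7]
```

A spring-like rise (1.9 to 3.6 N), then a hard stop at 22 N along the normal, over about 6 mm of travel. I hold, then withdraw along the normal.

```bash
python3 -m pendant '[[0,0,0,0,0,0,-1],[0,0,0,0,0,0,-1],[0,0,0,0,0,0,-1],[-0.0065,0,0.0077,0,0,0,-1],[-0.02,0,0.024,0,0,0,-1],[-0.04,-0.001,0.048,0,0,0,-1],[-0.06,-0.001,0.072,0,0,0,-1],[-0.06,-0.001,0.072,0,0,0,-1]]'
python3 - <<'E'
from h import *
ct=cal('top');cs=cal('scene');t=ctrl.get_image('top');sc=ctrl.get_image('scene');c=cal('wrist');im=ctrl.get_image('wrist');s=ctrl.read_state();print(s['eef_pos'],s['force'],s['clock'])
for nm,B,r in(('g',[653.3,-257.3,110],((45,90,30),(80,255,255))),('r',[651.7,-190.1,110],((0,150,60),(6,255,255)))):
    e=proj(c,B);b=blobs(im,*r,None,40);b=[x for x in b if np.hypot(*(x[0]-e))<60];print(nm,e.round(1),[(list(x[0]),x[1].tolist()) for x in b[:2]])
S0,T0=cv2.imread('pics/scene0.png'),cv2.imread('pics/top0.png')
# bystanders unchanged? mean abs diff in scene/top windows
d=lambda a,b,x:cv2.absdiff(a,b)[x[1]:x[3],x[0]:x[2]].mean().round(2)
print('mug scene',d(S0,sc,(380,220,425,270)),'mug top',d(T0,t,(190,75,240,130)),'bottle scene',d(S0,sc,(276,144,300,190)),'jar scene',d(S0,sc,(220,168,244,188)),'jar top',d(T0,t,(425,237,462,266)),'ref bench',d(S0,sc,(450,300,520,330)))
print('orange top',[(list(x[0]),int(x[1][4])) for x in blobs(t,(10,90,80),(28,255,255),(170,150,300,200),5)])
E
```

```text
clock: 35.5
eef_pos: [614.6, -257.8, 158.0]
tool_rot: [-3.141, 0.699, -3.113]
force: [0.5, 0.5, -0.1]
width: 0.1
[ 616.03732557 -257.96253112  155.65150845] [ 0.26451222  0.67656265 -0.10078698] 35.65
g [317.6 202.3] [([np.float64(317.4), np.float64(202.5)], [300, 185, 35, 36, 970])]
r [406.3 202.4] [([np.float64(406.2), np.float64(203.7)], [389, 187, 35, 35, 970])]
mug scene 5.49 mug top 8.88 bottle scene 14.18 jar scene 10.52 jar top 66.2 ref bench 4.87
orange top []
```

Run:
```python
from h import *
sc=ctrl.get_image('scene');S0=cv2.imread('pics/scene0.png')
for n,r,bx in(('bottle',((5,120,30),(18,255,200)),(272,148,302,192)),('jar',((105,100,30),(122,255,255)),(216,165,248,195))):
    for I in(S0,sc):print(n,[(list(x[0]),int(x[1][4])) for x in blobs(I,*r,bx)[:1]])
print(ctrl.read_state()['force']);print(ctrl.finish_job())
```

```text
bottle [([np.float64(286.5), np.float64(163.0)], 241)]
bottle [([np.float64(286.8), np.float64(163.0)], 250)]
jar [([np.float64(234.8), np.float64(182.4)], 53)]
jar [([np.float64(234.7), np.float64(182.3)], 52)]
[-0.38971503  0.73868951 -0.81396965]
the job is handed in; nothing more can be done
None
```

I did the whole task and handed it in at about 36 s of the 72 s allowed. I pulled the drawer open about 135 mm and set the white ramekin down on its floor, touching down gently and releasing it there. I then pushed the drawer to its hard stop, pressed the green button fully along its normal, held it and backed off.

**Checks that passed:**
- **Ramekin:** after release it stood upright in the drawer, with the lid at (589,167). I could not see it again once the drawer was shut.
- **Drawer:** no drawer interior is visible from above. The push ended at 12 N with no further movement. The handle came to rest where a shut drawer should put it.
- **Buttons:** green went about 6 mm to a 22 N hard stop. Afterwards both buttons were seen within about 1 px of their unpressed positions.
- **Bystanders:** bottle and jar were within 0.3 px of where they started in the scene camera. The mug I judged only by a small image difference.
- **Robot:** it was standing clear with about zero force at hand-in.

**Things that disagreed or failed on the way:**
- **Fingertips:** they ended about 29 mm short of the stated TCP. My first handle grasp closed on nothing, and a probing press on the bar reached 42 N with the fingers before I corrected for the offset.
- **Tilt:** the first attempts to tilt to the panel stopped at joint limits (about 35°). I had to turn the wrist to its other configuration to reach 40°.
- **Top-camera check on the jar:** it gave a large image difference, which I put down to the arm being in view, so I relied on the scene camera there.

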